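# Load and prime the masala doser

### The job

Lift the lid of the lime-green chutney box until it rests fully open on its stop, and leave it open. Take every spice pod in the box and seat it fully home in the doser bay of its own colour, and swing the lever of that bay shut flat over it; a bay without a pod is left as it is or shut, it does not matter. When all pods are locked and the white ramekin stands upright on the slab under the spout, press the orange plunger fully down to its stop and let it spring back up; leave the standing kitchen things about where they are.

Things in the scene. Friction and masses are not known exactly. Their poses are not given: they have to be found in the camera images.
- box: lime-green plastic chutney box, fixed, 100 (x) x 216 (y) x 55 mm high, walls and floor 4 mm; origin: centre of its underside on the slab. Its lid is hinged along its +x rim (box x = +50, 55 mm above the slab; hinge line along the box's y). The pods stand in it in a row along its y, about 62 mm apart, in any order
- lid (a joint): angle of the box lid: 0 shut, grows as it opens, stop at 1.9 rad (leaning back past upright); unless past 1.57 it falls shut. The lid is 100 x 216 x 6 mm, 0.12 kg
- lid_handle (a point): centre of the round head of the white knob on the lid, 28 mm across and 16 mm thick, 35 mm above the lid's face, 30 mm from the lid's front edge
- doser: white masala doser, fixed. Origin: on the slab under the middle bay's centre; y along the bays, -x its front. Block 110 x 220 x 35 mm high (x -50 to +60), bays at y = -70 red, 0 yellow, +70 blue, colour plates in front; lever posts behind at x = 45 to 59, 77 high. Tower 70 x 70 x 88 high at x = 40, y = 185, plunger on top; spout arm on its front 18 wide, x -44 to 5, z 53 to 74
- bay_red (a point): centre of the floor of the red bay's pocket, 21 mm above the slab; pocket 48 (doser x) x 32 (doser y) mm, 14 mm deep, with a 3 mm chamfer at its mouth (35 mm above the slab)
- bay_yellow (a point): centre of the floor of the yellow bay's pocket, 21 mm above the slab; pocket 48 (doser x) x 32 (doser y) mm, 14 mm deep, with a 3 mm chamfer at its mouth (35 mm above the slab)
- bay_blue (a point): centre of the floor of the blue bay's pocket, 21 mm above the slab; pocket 48 (doser x) x 32 (doser y) mm, 14 mm deep, with a 3 mm chamfer at its mouth (35 mm above the slab)
- lever_red (a joint): angle of the red bay's locking lever: 0 shut (level, pointing to the doser's -x over the pod, 3 mm above a seated pod), 2.0 open (leaning back past upright); stays where it is left. Steel bar 80 mm long, 12 wide, 6 thick, with a red tab 24 mm wide at its end; hinge line along the doser's y, 40 mm behind (+x of) the bay's centre, 69 mm above the slab
- lever_yellow (a joint): angle of the yellow bay's locking lever: 0 shut (level, pointing to the doser's -x over the pod, 3 mm above a seated pod), 2.0 open (leaning back past upright); stays where it is left. Steel bar 80 mm long, 12 wide, 6 thick, with a yellow tab 24 mm wide at its end; hinge line along the doser's y, 40 mm behind (+x of) the bay's centre, 69 mm above the slab
- lever_blue (a joint): angle of the blue bay's locking lever: 0 shut (level, pointing to the doser's -x over the pod, 3 mm above a seated pod), 2.0 open (leaning back past upright); stays where it is left. Steel bar 80 mm long, 12 wide, 6 thick, with a blue tab 24 mm wide at its end; hinge line along the doser's y, 40 mm behind (+x of) the bay's centre, 69 mm above the slab
- lever_red_tip (a point): centre of the red tab of the red lever, 77 mm from the hinge line
- lever_yellow_tip (a point): centre of the yellow tab of the yellow lever, 77 mm from the hinge line
- lever_blue_tip (a point): centre of the blue tab of the blue lever, 77 mm from the hinge line
- pod_red: red spice pod, a closed block 44 (its x) x 28 (its y) x 42 mm high, 60 g; origin: centre of its underside. May be absent
- pod_yellow: yellow spice pod, a closed block 44 (its x) x 28 (its y) x 42 mm high, 60 g; origin: centre of its underside. May be absent
- pod_blue: blue spice pod, a closed block 44 (its x) x 28 (its y) x 42 mm high, 60 g; origin: centre of its underside. May be absent
- spout (a point): mouth of the spout, facing down, 53 mm above the slab, 36 mm in front of the doser's origin line (at doser x = -36, y = +185 mm)
- ramekin: white ceramic ramekin, open cup, 60 mm across at the rim, narrower at the foot, 38 mm high, wall 4 mm; origin: centre of its underside
- plunger (a joint): travel of the plunger: 0 up, 0.014 m fully down at its stop; spring, about 6 N at the stop. The head is an orange disc 38 mm across, 10 mm thick, at doser x = +40, y = +185 mm, its top face 134 mm above the slab when up
- tumbler: bystander: steel tumbler, 68 mm across, 85 mm high; origin: centre of its underside
- pickle_jar: bystander: amber glass jar with red cap, 70 mm across, 100 mm high; origin: centre of its underside
- katori: bystander: steel bowl, 90 mm across, 35 mm high; origin: centre of its underside
There are look-alikes about, which are no part of the job. What is meant by the ramekin is not turquoise, and is the smaller of those in its own colour.

How it is judged:
By the outcome, as a careful person would: the job done as asked, in the order asked, and still so for the second after the job is handed in, with the robot touching nothing.
Of pod_red, pod_yellow, pod_blue only 2 to 3 are there at a start; the rules pass over those that are not, and their reading is None.
At some moment in a run one of ramekin may be knocked a few centimetres aside while the robot is not near it.
It also fails if it takes over 210 s, if anything falls off the work surface, if the arm or the gripper's body presses on something with over 40 N, if the wrist force passes 120 N, or if a joint passes its speed limit or range.

### The arm

A 7-joint arm with a two-finger parallel gripper is mounted at the origin on the work surface. World frame = base frame: x ahead of the robot, y to its left, z up, the work surface at z = 0. Lengths are in m, angles in rad, forces in N, time in s.
With the tool pointing down it reaches from about 0.35 to 0.775 m from the base axis. Payload 3.1 kg.
Tool frame: the origin (TCP) lies on the centre line of the jaws, within the pads' length; the fingertips stand tip_reach ahead of it and the grasp point (between the pads) lies 8 mm behind it (tip_reach is the distance from the TCP to the fingertips, in m); x points along the fingers, y is the direction in which the jaws open and shut, and the axes are right-handed (so a half turn about x gives the same grasp; the last joint's range is limited). The gripper opens to 85 mm and grips with 20 to 120 N. Pads are 22 mm wide; open, the fingers measure 114 mm over their backs; the gripper's body (76 mm by 85 mm) begins 54 mm behind the grasp point. The pads swing forward as they close: fully open they stand 13 mm farther back than shut.
Start: joints at [-1.153, 0.311, 0.014, 1.512, -0.004, 1.319, -0.027], TCP at [0.244, 0.493, 0.242] pointing down, gripper open.
Joint ranges: [-2.7, 2.7], [-0.3, 1.91], [-1.27, 1.3], [0.12, 2.57], [-1.44, 4.58], [0.2, 2.03], [-3.05, 3.05]. Speed limits (rad/s): [2.79, 2.79, 3.14, 3.14, 3.14, 3.14, 3.14].

### API

Orientations are given as a 3x3 rotation matrix whose columns are the frame's x, y, z axes.
In Python, from cell import read_state, get_image, close_job, tip_reach gives the robot as it stands.
- The arm moves only by the tool step_arm, never from a script. Its argument "targets" is a list of rows, each a list of 4 numbers: the shift along the world's x, y, z in units of 25 mm (1.0 is 25 mm), then the turn about the world's z in degrees. In form: [[x, y, z, twist], ...]. A call has 1 to 20 rows; each row is the pose to reach, as a shift and turn from the pose measured when the call began; what a row does not reach only later rows make up. A row lasts 1/10 s, in which the tool goes at most 50 mm and 8.59 degrees, less where a joint would pass 70% of its speed; a pose out of reach is approached as far as the arm can. A call with a gripper value outside its range is refused whole. "fingers" is the finger opening in mm, from 0 to 85.4, set as the call begins (left out, the last holds). The fingers move at their own pace and stop on an object; "force" is the grip in N (left out, the last holds). Time passes only in rows, so rows that repeat a pose let the fingers close. It gives the time, the measured TCP pose, the force and the opening at its end, in the units of the state.
- read_state(): the state, without advancing time (a new reading comes with each control period).
- get_image(name): name is "side" or "top" or "wrist"; returns a dict with "frame" (400x640x3 uint8, red, green, blue), "camera_matrix" (3x3 intrinsics, pixels), "world_from_camera" (4x4, takes a point from camera to world coordinates). Camera axes: x right, y down, z forward; pixel columns grow to the right and rows downward; lengths in m; the calibration is good to about 2 mm. The wrist camera is an equidistant fisheye: a pixel r from the principal point sees the ray r / f radians off the axis. A picture is of the moment at which its call begins. There is no depth.
- close_job(): hands the job in, once; it reports no verdict.
The state is a dict: "clock": time; "joints": joint angles; "joint_vel": joint speeds; "joint_efforts": joint torques, N m; "position": TCP position; "tcp_rot": TCP orientation; "force": force on the tool from outside, world axes, zero at the start; "moment": the same for the moment, N m; "opening": opening from 0.0 (shut) to 1.0 (fully open).
Only numpy, scipy, OpenCV 4.12 (cv2) and the standard library are available. Lean on these libraries where they do the work, as an engineer would, in place of code of your own. Each camera call takes 0.05 s, during which the arm holds its last target.

## Working session

There is one attempt and no reset: what is moved stays moved. The work goes in short steps, Python scripts to look and compute and a tool call to move; the robot and the scene stay as the last step left them, time stands still between calls to the robot, and variables do not carry over. Pictures are saved under pics/ and viewed, and the job is handed in when it is done.

Besides the shell and the picture viewer there is one more tool, called in YAML: its name, and indented under it one key for each argument. step_arm: Moves the arm, as the interface text tells. Its arguments: {"type":"object","properties":{"targets":{"type":"array"},"fingers":{"type":"number"},"force":{"type":"number"}},"required":["targets"]}

```bash
ls; mkdir -p pics; python3 - <<'E'
from cell import *
import cv2,json,numpy as np
print(tip_reach if not callable(tip_reach) else tip_reach());s=read_state();print(s)
for n in("side","top","wrist"):
    d=get_image(n);cv2.imwrite(f"pics/{n}0.png",d["frame"][:,:,::-1]);print(n,d["camera_matrix"],d["world_from_camera"])
E
```

```text
pics
0.011
{'clock': 0.0, 'joints': array([-1.15268342,  0.31175335,  0.01401364,  1.51310918, -0.00440454,
        1.31921292, -0.02716914]), 'joint_vel': array([-0.00092966,  0.00149449,  0.00032999, -0.00161691,  0.00039679,
       -0.00045816, -0.00090876]), 'joint_efforts': array([-1.62325186e-04, -3.79916024e+01,  1.45948576e-01, -2.30594140e+01,
        1.21972835e-02,  1.35968038e-02, -5.49944772e-06]), 'position': array([0.24375223, 0.49221896, 0.24118488]), 'tcp_rot': array([[-9.95917445e-04,  4.43702458e-01,  8.96173609e-01],
       [-2.24062551e-03,  8.96170813e-01, -4.43703564e-01],
       [-9.99996994e-01, -2.44988156e-03,  1.01658899e-04]]), 'force': array([-0.2062433 ,  1.00764188,  0.24264756]), 'moment': array([-0.00633765, -0.01877131, -0.07028961]), 'opening': 0.9979107311161535}
side [[387.24368713   0.         324.02222415]
 [  0.         387.24368713 195.39517879]
 [  0.           0.           1.        ]] [[ 0.77869688 -0.3965208   0.48621233 -0.04896724]
 [-0.62736067 -0.50082385  0.59631708 -0.75983806]
 [ 0.0070546  -0.76938074 -0.63875152  0.87659637]
 [ 0.          0.          0.          1.        ]]
top [[444.43442866   0.         326.33362549]
 [  0.         444.43442866 201.54607431]
 [  0.           0.           1.        ]] [[-0.00428549 -0.9959026   0.09033079  0.39739354]
 [-0.99998848  0.0044632   0.00176548 -0.01697358]
 [-0.00216141 -0.09032218 -0.99591025  1.54194839]
 [ 0.          0.          0.          1.        ]]
wrist [[309.70691629   0.         318.2339874 ]
 [  0.         309.70691629 202.53227088]
 [  0.           0.           1.        ]] [[ 0.4429379   0.8532381   0.2753012   0.17391641]
 [ 0.8965499  -0.42082788 -0.13821062  0.52690625]
 [-0.00207214  0.30803999 -0.95137115  0.37288119]
 [ 0.          0.          0.          1.        ]]
```

View pics/top0.png

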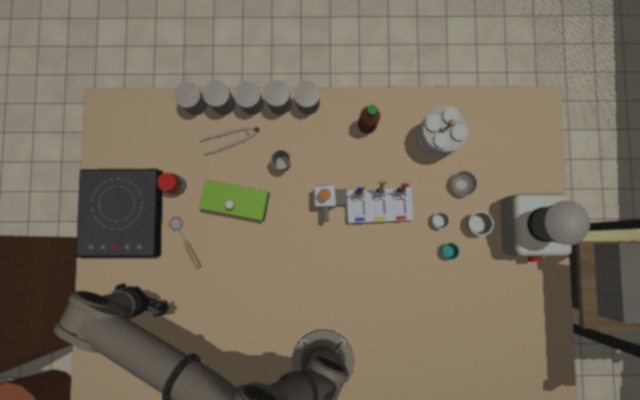

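View pics/side0.png

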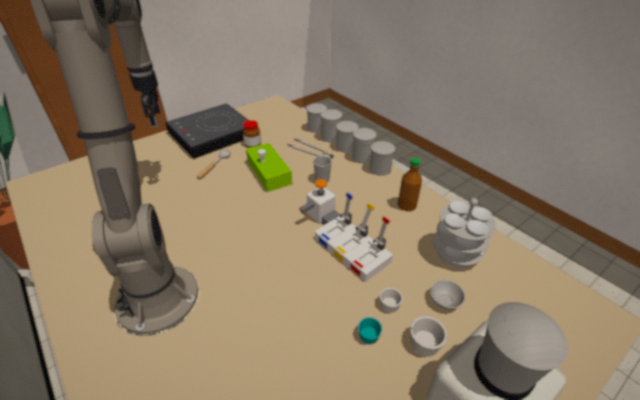

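View pics/wrist0.png

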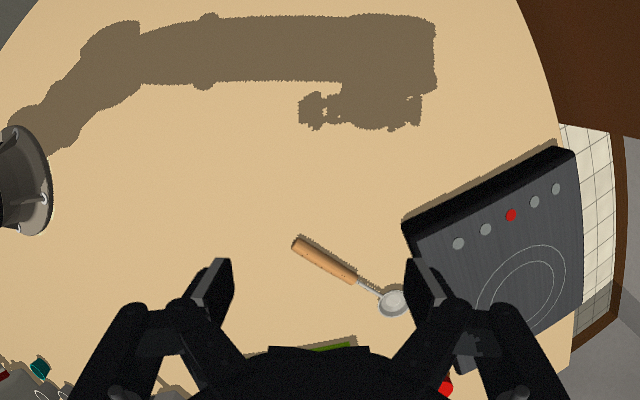

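The top view shows the box at (234,200) with its knob at (229,205), and the doser at (380,205) with its tower at (325,197). The white cups are at (439,221), which is small, and (480,225), which is bigger. A turquoise cup is at (450,251), and a steel bowl, the katori, is at (462,184). The small white cup at (439,221) fits the ramekin, and I'll confirm it in a crop.

```bash
cat > h.py <<'E'
import numpy as np, cv2
from cell import *
def ray(d,u,v,fish=False):
    K=d["camera_matrix"];T=d["world_from_camera"]
    x=(u-K[0,2])/K[0,0];y=(v-K[1,2])/K[1,1]
    if fish:
        r=np.hypot(x,y); s=np.sin(r)/r if r>0 else 1
        c=np.array([x*s,y*s,np.cos(r)])
    else: c=np.array([x,y,1.])
    w=T[:3,:3]@c
    return T[:3,3],w/np.linalg.norm(w)
def onz(d,u,v,z,fish=False):
    o,w=ray(d,u,v,fish); return o+w*(z-o[2])/w[2]
def proj(d,p,fish=False):
    K=d["camera_matrix"];T=d["world_from_camera"]
    c=T[:3,:3].T@(np.array(p)-T[:3,3])
    if fish:
        t=np.arctan2(np.hypot(c[0],c[1]),c[2]); n=np.hypot(c[0],c[1])
        return np.array([K[0,0]*t*c[0]/n+K[0,2],K[1,1]*t*c[1]/n+K[1,2]])
    return (K@(c/c[2]))[:2]
def tri(d1,p1,d2,p2):
    o1,w1=ray(d1,*p1[:2],**(p1[2] if len(p1)>2 else {}));o2,w2=ray(d2,*p2[:2],**(p2[2] if len(p2)>2 else {}))
    A=np.stack([w1,-w2],1);s=np.linalg.lstsq(A,o2-o1,rcond=None)[0]
    a=o1+s[0]*w1;b=o2+s[1]*w2
    return (a+b)/2,np.linalg.norm(a-b)
def hsv(d): return cv2.cvtColor(d["frame"],cv2.COLOR_RGB2HSV)
def blobs(m,amin=8):
    n,l,s,c=cv2.connectedComponentsWithStats(m.astype(np.uint8))
    return [(c[i].round(1).tolist(),s[i].tolist()) for i in range(1,n) if s[i,4]>=amin]
def crop(d,u0,v0,u1,v1,k,name):
    f=d["frame"][v0:v1,u0:u1,::-1]
    cv2.imwrite("pics/"+name,cv2.resize(f,None,fx=k,fy=k,interpolation=cv2.INTER_CUBIC))
E
python3 - <<'E'
from h import *
t=get_image("top");s=get_image("side")
crop(t,170,140,500,270,2.4,"c1.png");crop(s,230,130,480,380,2.4,"c2.png")
H=hsv(t);g=(H[...,0]>35)&(H[...,0]<55)&(H[...,1]>120)&(H[...,2]>60)
print(blobs(g,30))
m=g.astype(np.uint8);c=max(cv2.findContours(m,0,2)[0],key=cv2.contourArea)
r=cv2.minAreaRect(c);print(r)
for p in cv2.boxPoints(r): print(p,onz(t,*p,.061)[:2])
for k,im in(("top",t),("side",s)):
  H=hsv(im)
  for nm,lo,hi in(("red",0,6),("yel",20,32),("blu",105,125),("org",7,14)):
    mm=(H[...,0]>=lo)&(H[...,0]<=hi)&(H[...,1]>170)&(H[...,2]>90)
    print(k,nm,blobs(mm,4)[:14])
E
```

```text
[([234.2, 199.8], [200, 181, 69, 39, 1802])]
((233.90943908691406, 199.98300170898438), (64.80813598632812, 29.363306045532227), 10.619654655456543)
[199.35472 208.4415 ] [0.51047304 0.41027137]
[204.76604 179.58112] [0.60772013 0.39415804]
[268.46417 191.5245 ] [0.56633485 0.17958236]
[263.05286 220.38489] [0.46959587 0.19690518]
top red [([166.3, 181.7], [157, 174, 19, 17, 261]), ([114.5, 246.5], [114, 246, 2, 2, 4]), ([535.7, 258.9], [532, 257, 8, 4, 24])]
top yel []
top blu []
top org []
side red [([249.9, 124.8], [243, 121, 15, 9, 111]), ([385.5, 219.5], [383, 217, 6, 6, 19]), ([358.0, 263.5], [355, 261, 7, 6, 10]), ([355.1, 269.9], [351, 266, 9, 9, 33])]
side yel [([370.5, 206.3], [368, 204, 6, 6, 26]), ([341.0, 249.3], [338, 247, 7, 6, 15]), ([338.1, 255.5], [334, 251, 9, 10, 39])]
side blu [([349.0, 196.0], [348, 195, 3, 3, 5])]
side org [([2.0, 12.9], [0, 6, 6, 12, 39]), ([30.6, 14.2], [30, 13, 2, 3, 5]), ([51.1, 87.2], [16, 18, 70, 141, 3206]), ([132.2, 95.0], [110, 25, 56, 114, 1412]), ([30.2, 70.2], [30, 69, 2, 3, 4]), ([299.2, 101.5], [294, 99, 10, 6, 23]), ([160.2, 104.8], [160, 103, 2, 4, 5]), ([252.1, 131.2], [245, 127, 14, 9, 49]), ([406.7, 175.0], [404, 172, 7, 8, 15]), ([413.6, 175.7], [412, 174, 4, 5, 7]), ([415.6, 191.1], [411, 176, 10, 26, 56]), ([403.8, 179.2], [403, 178, 3, 3, 5]), ([315.6, 181.2], [315, 180, 3, 4, 5]), ([407.3, 183.0], [405, 182, 6, 3, 7])]
```

View pics/c1.png

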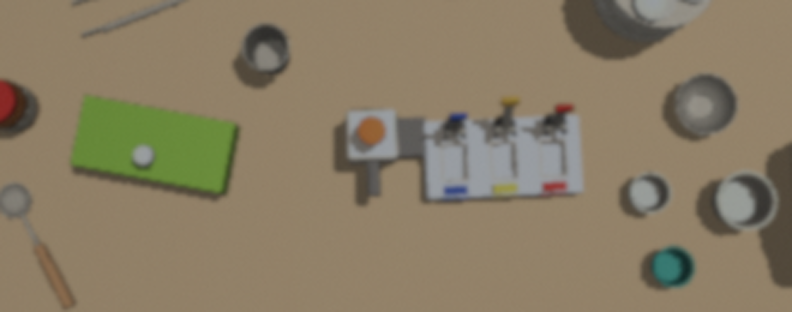

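View pics/c2.png

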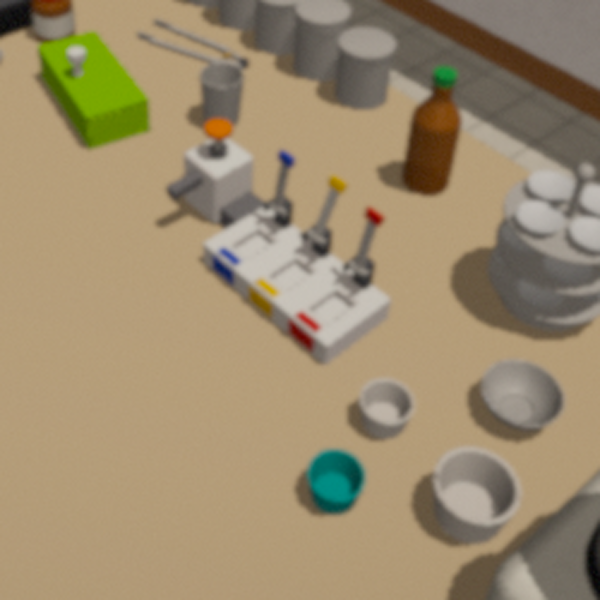

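The crops confirm the small white cup at top (439,221) as the ramekin. The white cup at (480,225) is bigger, the one at (450,251) is turquoise, and the steel bowl is the katori. Next I measure the knob, the doser and the bystanders.

```bash
python3 - <<'E'
from h import *
t=get_image("top");s=get_image("side")
# knob top (white within green)
for im,(u0,v0,u1,v1),nm in((t,(215,190,245,220),"top"),(s,(250,142,278,166),"side")):
    H=hsv(im)[v0:v1,u0:u1]; m=(H[...,1]<80)&(H[...,2]>90)
    print(nm,[((b[0][0]+u0,b[0][1]+v0),b[1]) for b in blobs(m,6)])
print("knob guess z .104",onz(t,229.5,204.9,.104))
for nm,p,z in(("tumbler",(281,161),.085),("jar",(167,182),.1),("katori",(462,184),.035),("ram",(439,221),.038),("big",(480,225),.05),("turq",(450,251),.038),("plunger",(324.5,194.5),.134),("towerarm",(325,221),.074)):
    print(nm,onz(t,*p,z))
# doser block corners top z .035 in crop coords/2.4
for p in((424,122),(578,115),(582,192),(429,199)):
    print(onz(t,170+p[0]/2.4,140+p[1]/2.4,.035)[:2])
for n,p in(("blue",(350,195.5)),("yel",(370.5,206.3)),("red",(385.5,219.5))):print(n)
H=hsv(t)[170:240,310:420]
for nm,lo,hi in(("red",0,7),("red2",170,180),("yel",20,32),("blu",100,130),("org",8,16)):
    m=(H[...,0]>=lo)&(H[...,0]<=hi)&(H[...,1]>130)&(H[...,2]>50)
    for b in blobs(m,4):
        u,v=b[0][0]+310,b[0][1]+170
        print(nm,(u,v),b[1],"z.035",onz(t,u,v,.035)[:2],"z.139",onz(t,u,v,.139)[:2])
E
```

```text
top [((229.1, 204.5), [10, 10, 9, 10, 72]), ((225.2, 217.5), [0, 24, 29, 6, 94])]
side [((254.1, 143.2), [0, 0, 11, 4, 34]), ((261.4, 153.5), [8, 7, 8, 12, 58])]
knob guess z .104 [0.51828915 0.30014104 0.104     ]
tumbler [0.66537482 0.13553071 0.085     ]
jar [0.59476196 0.50686339 0.1       ]
katori [ 0.59215846 -0.47780258  0.035     ]
ram [ 0.46602268 -0.39512297  0.038     ]
big [ 0.45146347 -0.52910469  0.05      ]
turq [ 0.36500114 -0.42934269  0.038     ]
plunger [ 0.54766079 -0.00873314  0.134     ]
towerarm [ 0.46603092 -0.00968926  0.074     ]
[ 0.5704644  -0.08383024]
[ 0.57948782 -0.30287376]
[ 0.469944   -0.30617262]
[ 0.46100402 -0.08996978]
blue
yel
red
red (404.2, 184.8) [92, 14, 6, 3, 15] z.035 [ 0.5903068  -0.28046033] z.139 [ 0.57699316 -0.26227615]
red (399.8, 217.3) [87, 47, 8, 2, 12] z.035 [ 0.4792952  -0.26330575] z.139 [ 0.47364287 -0.24630547]
yel (382.1, 181.9) [70, 11, 6, 3, 15] z.035 [ 0.60063582 -0.20516585] z.139 [ 0.58660933 -0.19217802]
blu (360.2, 188.6) [49, 18, 3, 2, 5] z.035 [ 0.57792538 -0.13008028] z.139 [ 0.56546622 -0.12227438]
blu (359.5, 219.0) [47, 49, 6, 1, 6] z.035 [ 0.47412599 -0.126547  ] z.139 [ 0.4688304  -0.11898494]
org (324.0, 194.3) [10, 20, 9, 10, 72] z.035 [ 0.55892026 -0.00645154] z.139 [ 0.54777272 -0.00717771]
```

step_arm:
  targets:
    - [10.99, -7.7, -1.6, 15.7]
    - [10.99, -7.7, -1.6, 15.7]
    - [10.99, -7.7, -1.6, 15.7]
    - [10.99, -7.7, -1.6, 15.7]
    - [10.99, -7.7, -1.6, 15.7]
    - [10.99, -7.7, -1.6, 15.7]
    - [10.99, -7.7, -1.6, 15.7]
    - [10.99, -7.7, -1.6, 15.7]
    - [10.99, -7.7, -1.6, 15.7]
    - [10.99, -7.7, -1.6, 15.7]
    - [10.99, -7.7, -1.6, 15.7]
  fingers: 60

```text
clock: 1.45
position: [0.5172, 0.3024, 0.2023]
tcp_rot: [[-0.001, 0.181, 0.983], [0.001, 0.983, -0.181], [-1.0, 0.001, -0.001]]
force: [0.1, -0.3, -0.2]
opening: 0.7
```

```bash
python3 - <<'E'
from h import *
d=get_image("wrist");cv2.imwrite("pics/w1.png",d["frame"][:,:,::-1]);s=read_state();print(s["position"],s["tcp_rot"].round(3),d["world_from_camera"].round(3))
print(proj(d,(.5185,.2998,.104),True))
E
```

```text
[0.51738951 0.30221347 0.20238739] [[-0.     0.181  0.983]
 [ 0.001  0.983 -0.181]
 [-1.     0.001 -0.   ]] [[ 0.18   0.936  0.302  0.44 ]
 [ 0.984 -0.172 -0.055  0.316]
 [ 0.001  0.307 -0.952  0.334]
 [ 0.     0.     0.     1.   ]]
[315.75979812 209.14039792]
```

View pics/w1.png

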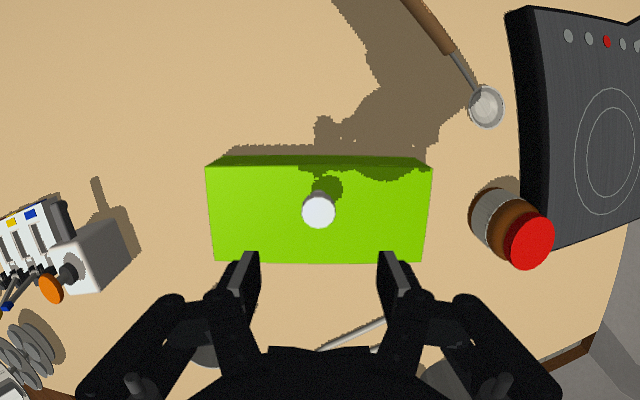

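step_arm:
  targets:
    - [0.09, -0.04, -2, 0]
    - [0.09, -0.04, -3.6, 0]
    - [0.09, -0.04, -4.58, 0]
    - [0.09, -0.04, -4.58, 0]
    - [0.09, -0.04, -4.58, 0]
    - [0.09, -0.04, -4.58, 0]
  fingers: 60

```text
clock: 2.1
position: [0.521, 0.3026, 0.0903]
tcp_rot: [[0.004, 0.18, 0.984], [0.003, 0.984, -0.18], [-1.0, 0.004, 0.003]]
force: [0.6, -0.4, -0.2]
opening: 0.702
```

step_arm:
  targets:
    - [0, 0, 0, 0]
    - [0, 0, 0, 0]
    - [0, 0, 0, 0]
    - [0, 0, 0, 0]
    - [0, 0, 0, 0]
    - [0, 0, 0, 0]
    - [0, 0, 0, 0]
    - [0, 0, 0, 0]
  fingers: 0
  force: 30

```text
clock: 2.9
position: [0.5219, 0.3016, 0.0925]
tcp_rot: [[0.005, 0.181, 0.983], [0.003, 0.983, -0.181], [-1.0, 0.004, 0.005]]
force: [-1.9, -3.0, 6.4]
opening: 0.309
```

```bash
python3 - <<'E'
from h import *
d=get_image("wrist");cv2.imwrite("pics/w2.png",d["frame"][:,:,::-1])
E
```

```text
(no output)
```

View pics/w2.png

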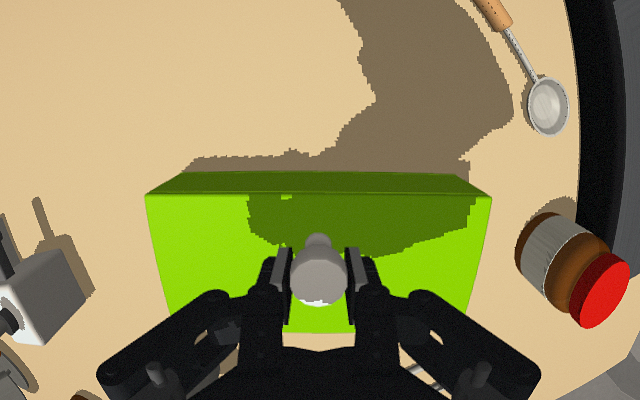

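The fingers are closed on the knob at (318,275). I'll lift it along the lid's arc.

step_arm:
  targets:
    - [0.17, -0.03, 0.27, 0]
    - [0.37, -0.07, 0.52, 0]
    - [0.6, -0.11, 0.76, 0]
    - [0.84, -0.16, 0.96, 0]
    - [1.11, -0.2, 1.14, 0]
    - [1.39, -0.26, 1.3, 0]
    - [1.69, -0.31, 1.42, 0]
    - [1.99, -0.37, 1.51, 0]
    - [2.3, -0.42, 1.57, 0]
    - [2.62, -0.48, 1.6, 0]
    - [2.62, -0.48, 1.6, 0]

```text
clock: 4.05
position: [0.5897, 0.2885, 0.133]
tcp_rot: [[0.008, 0.183, 0.983], [0.002, 0.983, -0.183], [-1.0, 0.004, 0.008]]
force: [-2.1, -2.2, 1.8]
opening: 0.305
```

```bash
python3 - <<'E'
from h import *
d=get_image("side");crop(d,200,110,360,230,4,"s3.png")
E
```

```text
(no output)
```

View pics/s3.png

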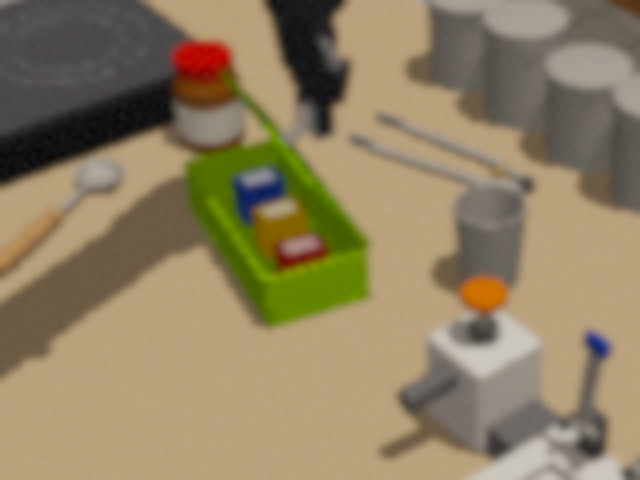

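The lid is coming up. There are three pods in the box: blue, yellow and red, at about (264,158), (270,166) and (275,173) in the side view. I'll continue the arc.

step_arm:
  targets:
    - [0.22, -0.05, 0, 0]
    - [0.5, -0.1, -0.03, 0]
    - [0.82, -0.16, -0.1, 0]
    - [1.12, -0.22, -0.2, 0]
    - [1.42, -0.28, -0.33, 0]
    - [1.7, -0.33, -0.49, 0]
    - [1.96, -0.38, -0.68, 0]
    - [2.2, -0.42, -0.86, 0]
    - [2.36, -0.45, -1.02, 0]
    - [2.36, -0.45, -1.02, 0]

```text
clock: 5.1
position: [0.6501, 0.2769, 0.1075]
tcp_rot: [[0.011, 0.183, 0.983], [0.002, 0.983, -0.183], [-1.0, 0.004, 0.011]]
force: [2.8, -2.2, 5.5]
opening: 0.306
```

```bash
python3 - <<'E'
from h import *
d=get_image("side");crop(d,200,110,360,230,4,"s4.png")
E
```

```text
(no output)
```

View pics/s4.png

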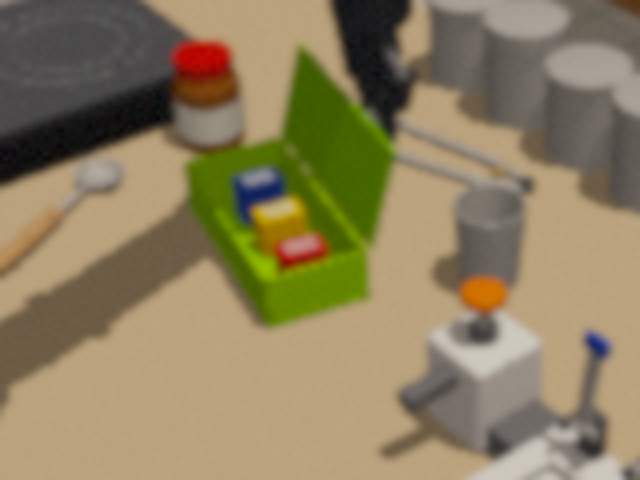

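step_arm:
  targets:
    - [0, 0, 0, 0]
    - [0, 0, 0, 0]
    - [0, 0, 0, 0]
    - [0, 0, 0, 0]
    - [0, 0, 0, 0]
  fingers: 60

```text
clock: 5.65
position: [0.6491, 0.2774, 0.1075]
tcp_rot: [[0.01, 0.182, 0.983], [0.002, 0.983, -0.182], [-1.0, 0.004, 0.009]]
force: [0.1, 1.6, -0.6]
opening: 0.701
```

step_arm:
  targets:
    - [0.4, 0, 0.5, 0]
    - [0.6, 0, 1.5, 0]
    - [0.6, 0, 3, 0]
    - [0.6, 0, 5, 0]
    - [-1, 0, 5.6, 0]
    - [-3, 0, 5.6, 0]
    - [-4.2, 0.4, 5.6, 0]
    - [-4.2, 0.4, 5.6, 0]
    - [-4.2, 0.4, 5.6, 0]

```text
clock: 6.55
position: [0.5436, 0.2881, 0.2481]
tcp_rot: [[0.011, 0.181, 0.983], [0.003, 0.984, -0.181], [-1.0, 0.005, 0.01]]
force: [0.3, -0.1, -0.7]
opening: 0.701
```

```bash
python3 - <<'E'
from h import *
d=get_image("side");crop(d,200,110,360,230,4,"s5.png")
d=get_image("wrist");cv2.imwrite("pics/w5.png",d["frame"][:,:,::-1]);print(d["world_from_camera"].round(3))
d=get_image("top");crop(d,180,150,300,240,5,"t5.png")
E
```

```text
[[ 0.182  0.932  0.314  0.466]
 [ 0.983 -0.174 -0.054  0.301]
 [ 0.004  0.318 -0.948  0.379]
 [ 0.     0.     0.     1.   ]]
```

View pics/s5.png

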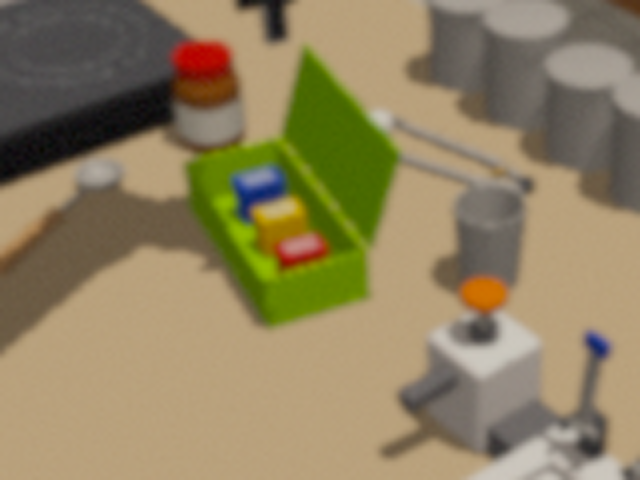

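View pics/w5.png

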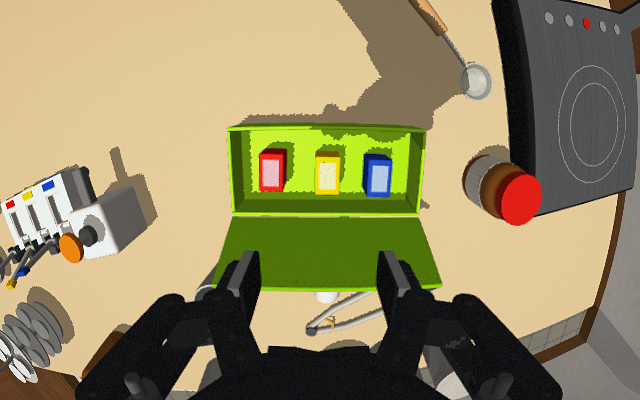

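View pics/t5.png

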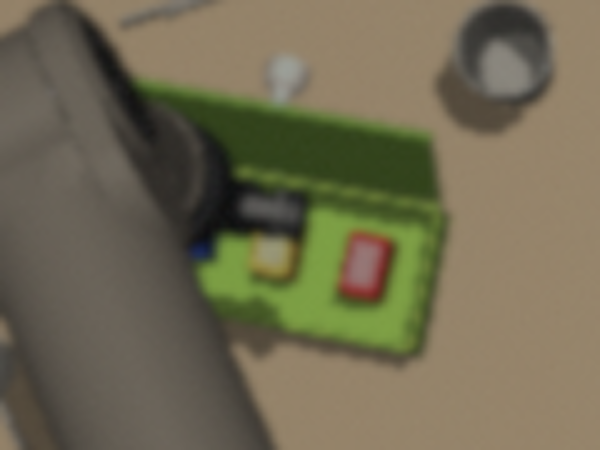

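The lid rests leaning back on its stop. In the wrist view, red is at (272,172), yellow at (327,174) and blue at (378,176). Next I measure the pods' top faces.

```bash
cat > pods.py <<'E'
from h import *
def pods(d,z=.046,roi=(230,125,430,215),names=("red","yel","blu")):
    H=hsv(d);u0,v0,u1,v1=roi;R=np.zeros(H.shape[:2],bool);R[v0:v1,u0:u1]=1
    for nm,a in(("red",((0,8),(168,180))),("yel",((20,31),)),("blu",((105,130),))):
        if nm not in names: continue
        m=np.zeros_like(R)
        for lo,hi in a: m|=(H[...,0]>=lo)&(H[...,0]<=hi)
        m&=R&(H[...,1]>25)
        n,l,s,c=cv2.connectedComponentsWithStats(m.astype(np.uint8));k=1+np.argmax(s[1:,4]);m=l==k
        lab=m&(H[...,1]<150)&(H[...,2]>150)   # pale label on the top face
        for tag,mm in(("label",lab),("all",m)):
            cs=cv2.findContours(mm.astype(np.uint8),0,1)[0]
            if not cs: print(nm,"none");continue
            c=max(cs,key=cv2.contourArea)
            P=np.array([onz(d,*p[0],z,True)[:2] for p in c],np.float32)*1000
            r=cv2.minAreaRect(P)
            px=c[:,0].mean(0)
            print(nm,tag,px.round(0),"ctr",np.round(r[0],1),"size",np.round(r[1],1),"ang",round(r[2],1))
E
python3 - <<'E'
from pods import *
d=get_image("wrist");pods(d)
f=d["frame"][110:300,200:450,::-1];cv2.imwrite("pics/w6.png",cv2.resize(f,None,fx=3,fy=3))
# box rim inner
H=hsv(d)
E
```

```text
red label [271. 172.] ctr [532.5 235.8] size [18.2 30. ] ang 77.5
red all [273. 169.] ctr [529.8 238.4] size [30.2 47.8] ang 78.5
yel label [328. 175.] ctr [547.7 297.2] size [17.7 29.5] ang 79.5
yel all [327. 172.] ctr [544.5 297.3] size [27.7 49.8] ang 79.3
blu label [380. 177.] ctr [560.8 354.4] size [18.9 30.9] ang 77.4
blu all [377. 175.] ctr [557.3 351.6] size [32.3 49.3] ang 79.3
```

View pics/w6.png

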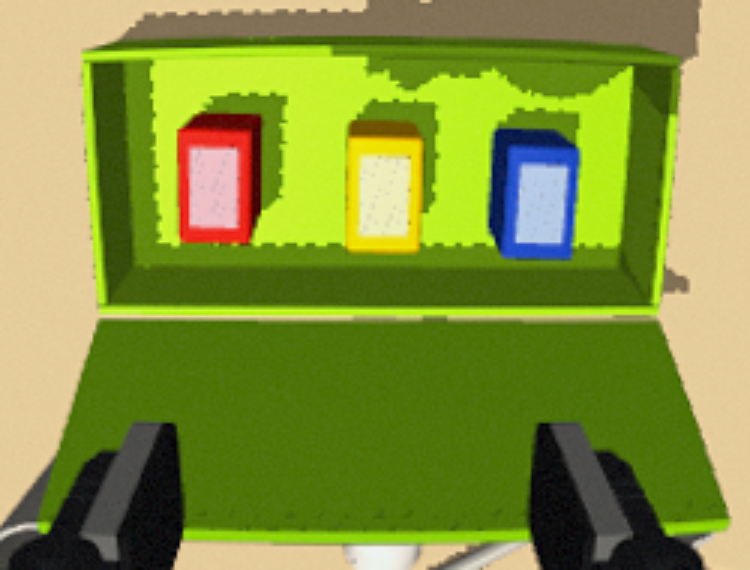

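step_arm:
  targets:
    - [-0.44, -2.09, -2, -1.5]
    - [-0.44, -2.09, -4, -1.5]
    - [-0.44, -2.09, -5.6, -1.5]
    - [-0.44, -2.09, -5.6, -1.5]
    - [-0.44, -2.09, -5.6, -1.5]
    - [-0.44, -2.09, -5.6, -1.5]
  fingers: 46

```text
clock: 7.35
position: [0.5369, 0.2356, 0.1097]
tcp_rot: [[0.015, 0.21, 0.978], [0.003, 0.978, -0.21], [-1.0, 0.006, 0.014]]
force: [-0.8, 1.0, 0.9]
opening: 0.54
```

```bash
python3 - <<'E'
from pods import *
d=get_image("wrist");cv2.imwrite("pics/w7.png",d["frame"][:,:,::-1])
s=read_state();print(s["position"],s["tcp_rot"].round(3))
pods(d,roi=(180,120,470,300))
E
```

```text
[0.53720982 0.235872   0.11031188] [[ 0.016  0.209  0.978]
 [ 0.004  0.978 -0.21 ]
 [-1.     0.007  0.015]]
red label [317. 215.] ctr [532.2 236. ] size [17.9 30.4] ang 77.0
red all [317. 208.] ctr [527.5 236.8] size [27.1 50.9] ang 76.9
yel label [215. 198.] ctr [519.6 165.7] size [ 60.4 143.8] ang 68.8
yel all [216. 199.] ctr [519.6 165.7] size [ 60.4 143.8] ang 68.8
blu label [469. 231.] ctr [569.2 343.5] size [ 1.7 10.1] ang 89.4
blu all [459. 208.] ctr [552.1 334.2] size [21.9 55.8] ang 88.2
```

View pics/w7.png

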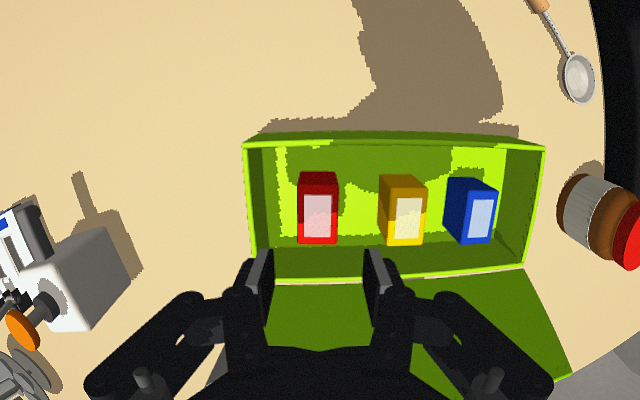

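Red's label centre at (317,215) gives (532,236) mm, and it agrees with the first view. Descending.

step_arm:
  targets:
    - [-0.22, 0, -1, 0]
    - [-0.22, 0, -2, 0]
    - [-0.22, 0, -3.1, 0]
    - [-0.22, 0, -3.13, 0]
    - [-0.22, 0, -3.13, 0]
    - [-0.22, 0, -3.13, 0]

```text
clock: 8.0
position: [0.5339, 0.237, 0.0348]
tcp_rot: [[0.021, 0.209, 0.978], [0.006, 0.978, -0.209], [-1.0, 0.011, 0.019]]
force: [0.3, -0.7, 0.8]
opening: 0.542
```

step_arm:
  targets:
    - [0, 0, 0, 0]
    - [0, 0, 0, 0]
    - [0, 0, 0, 0]
    - [0, 0, 0, 0]
    - [0, 0, 0, 0]
    - [0, 0, 0, 0]
  fingers: 0
  force: 35

```text
clock: 8.6
position: [0.5361, 0.238, 0.0373]
tcp_rot: [[0.026, 0.209, 0.978], [0.009, 0.978, -0.209], [-1.0, 0.014, 0.023]]
force: [-0.3, -0.9, 6.6]
opening: 0.32
```

step_arm:
  targets:
    - [0, 0, 1, 0]
    - [0, 0, 3, 0]
    - [0, 0, 5, 0]
    - [-0.2, -1.5, 7, 2]
    - [-0.4, -3.5, 8.5, 5]
    - [-0.72, -20.1, 8.5, 14.5]
    - [-0.72, -20.1, 8.5, 14.5]
    - [-0.72, -20.1, 8.5, 14.5]
    - [-0.72, -20.1, 8.5, 14.5]
    - [-0.72, -20.1, 8.5, 14.5]
    - [-0.72, -20.1, 8.5, 14.5]
    - [-0.72, -20.1, 8.5, 14.5]
    - [-0.72, -20.1, 8.5, 14.5]
    - [-0.72, -20.1, 8.5, 14.5]
    - [-0.72, -20.1, 8.5, 14.5]
    - [-0.72, -20.1, 8.5, 14.5]
    - [-0.72, -20.1, 8.5, 14.5]

```text
clock: 10.3
position: [0.5186, -0.2626, 0.2496]
tcp_rot: [[0.023, -0.045, 0.999], [0.017, 0.999, 0.044], [-1.0, 0.016, 0.024]]
force: [-0.3, 1.3, -0.2]
opening: 0.315
```

```bash
python3 - <<'E'
from pods import *
d=get_image("wrist");cv2.imwrite("pics/w8.png",d["frame"][:,:,::-1])
s=read_state();print(s["position"],s["tcp_rot"].round(3))
E
```

```text
[ 0.51870015 -0.26223629  0.24968727] [[ 0.023 -0.046  0.999]
 [ 0.017  0.999  0.045]
 [-1.     0.016  0.024]]
```

View pics/w8.png

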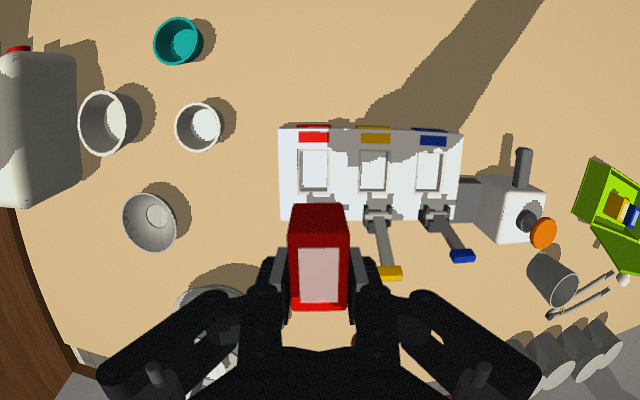

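The wrist view shows the red pod gripped upright and the three bays at about (313,170), (373,170) and (428,170). I'll zoom in for the pocket corners.

```bash
python3 - <<'E'
from h import *
d=get_image("wrist")
f=d["frame"][115:235,265:475,::-1];cv2.imwrite("pics/w9.png",cv2.resize(f,None,fx=3.8,fy=3.8,interpolation=cv2.INTER_CUBIC))
O=np.array([.5152,-.1955]);
for deg in(2.4,):
  c,s=np.cos(np.radians(deg)),np.sin(np.radians(deg));R=np.array([[c,-s],[s,c]])
  for by in(-70,0,70):
    for dx,dy in((-24,-16),(-24,16),(24,16),(24,-16)):
      w=O+R@np.array([dx,by+dy])/1000
      p=proj(d,(*w,.035),True);print(by,dx,dy,p.round(1),((p-[265,115])*3.8).round(0))
  for bx,by in((-50,-110),(-50,110),(60,110),(60,-110)):
      w=O+R@np.array([bx,by])/1000
      p=proj(d,(*w,.035),True);print(bx,by,((p-[265,115])*3.8).round(0))
E
```

```text
-70 -24 -16 [298.9 148.7] [129. 128.]
-70 -24 16 [327.4 148.7] [237. 128.]
-70 24 16 [326.9 189.6] [235. 283.]
-70 24 -16 [299.4 189.6] [131. 283.]
0 -24 -16 [360.9 149.1] [365. 130.]
0 -24 16 [388.3 149.8] [469. 132.]
0 24 16 [385.8 189.8] [459. 284.]
0 24 -16 [359.3 189.6] [358. 284.]
70 -24 -16 [419.4 150.8] [587. 136.]
70 -24 16 [444.  151.9] [680. 140.]
70 24 16 [439.9 190.2] [664. 286.]
70 24 -16 [415.9 190. ] [574. 285.]
-50 -110 [46. 42.]
-50 110 [754.  64.]
60 110 [714. 388.]
60 -110 [ 57. 392.]
```

View pics/w9.png

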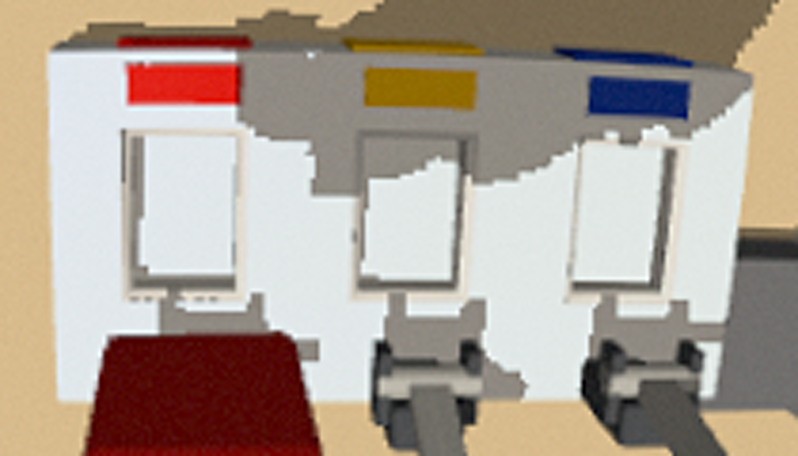

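```bash
python3 - <<'E'
from pods import *
d=get_image("wrist");s=read_state();p=s["position"];print(p)
pods(d,z=p[2]+.0087,roi=(280,195,360,320),names=("red",))
for nm,a,b in(("red",(124,130),(243,298)),("yel",(354,130),(474,298)),("blu",(568,136),(682,300))):
    pass
q=lambda x,y:onz(d,265+x/3.8,115+y/3.8,.035,True)[:2]*1000
for nm,c in(("red",((124,130),(243,130),(243,298),(126,298))),("yel",((358,132),(474,133),(468,299),(353,298))),("blu",((581,138),(684,142),(672,302),(568,300)))):
    P=np.array([q(*x) for x in c]);print(nm,P.mean(0).round(1),np.linalg.norm(P-np.roll(P,-1,0),axis=1).round(1),"yaw",[np.degrees(np.arctan2(*(P[i]-P[j])[::-1])).round(1) for i,j in((3,0),(2,1),(1,0),(2,3))])
print([q(*x).round(1) for x in((50,50),(750,75),(57,400))])
E
```

```text
[ 0.5187018  -0.26247497  0.24983789]
red label [318. 275.] ctr [ 516.1 -263.1] size [30.2 18.2] ang 3.5
red all [318. 257.] ctr [ 508.  -263.4] size [57.  28.3] ang 3.2
red [ 520.8 -265.1] [35.2 52.2 35.9 52.1] yaw [np.float64(2.3), np.float64(3.2), np.float64(92.4), np.float64(92.4)]
yel [ 517.8 -195.1] [35.6 52.6 36.7 51.9] yaw [np.float64(3.0), np.float64(4.2), np.float64(93.2), np.float64(92.1)]
blu [ 515.2 -125.1] [35.3 53.  36.9 52.4] yaw [np.float64(2.9), np.float64(4.6), np.float64(92.7), np.float64(91.7)]
[array([ 472.3, -306.4]), array([464.3, -88.6]), array([ 582.4, -302.9])]
```

Measured in the wrist frame, the pod is at (516.1,-263.1) and the red bay at (520.8,-265.1). The mouth measures about 52x35 mm and the bay pitch is 70 mm, which fits the description. Going down to a pre-insert height.

step_arm:
  targets:
    - [0.1, -0.04, -1.5, -1]
    - [0.19, -0.08, -3, -1]
    - [0.19, -0.08, -4.5, -1]
    - [0.19, -0.08, -6, -1]
    - [0.19, -0.08, -6.7, -1]
    - [0.19, -0.08, -6.7, -1]
    - [0.19, -0.08, -6.7, -1]
    - [0.19, -0.08, -6.7, -1]

```text
clock: 11.25
position: [0.5251, -0.2649, 0.0843]
tcp_rot: [[0.027, -0.029, 0.999], [0.014, 0.999, 0.029], [-1.0, 0.013, 0.027]]
force: [-0.1, 0.5, -0.6]
opening: 0.315
```

```bash
python3 - <<'E'
from pods import *
d=get_image("wrist");cv2.imwrite("pics/w10.png",d["frame"][:,:,::-1])
s=read_state();p=s["position"];print(p,s["tcp_rot"].round(3),s["force"])
pods(d,z=p[2]+.0087,roi=(280,195,360,320),names=("red",))
s=get_image("side");crop(s,300,180,420,290,5,"s10.png")
E
```

```text
[ 0.52499127 -0.26501073  0.0844277 ] [[ 0.027 -0.029  0.999]
 [ 0.014  0.999  0.028]
 [-1.     0.013  0.028]] [ 0.36562132  0.11811395 -0.16128899]
red label [318. 274.] ctr [ 522.2 -265.6] size [30.1 18.6] ang 1.7
red all [318. 258.] ctr [ 514.4 -265.8] size [57.4 28.4] ang 2.4
```

View pics/w10.png

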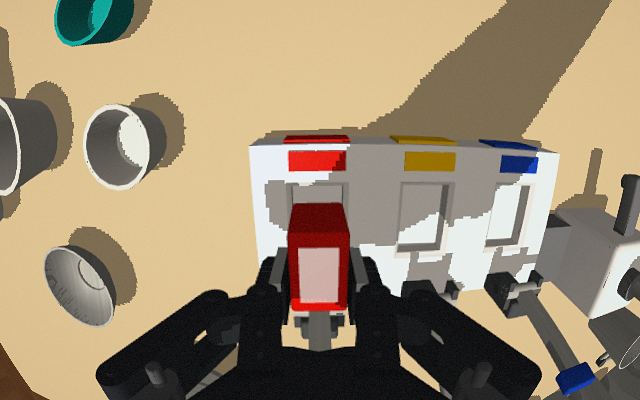

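View pics/s10.png

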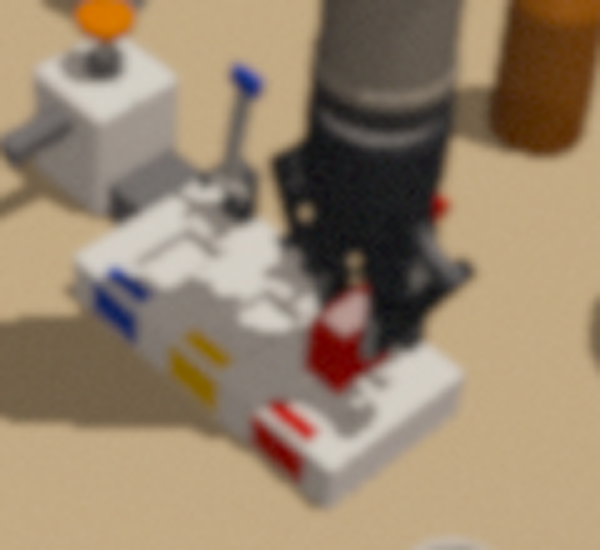

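step_arm:
  targets:
    - [-0.08, 0.02, -0.4, 0]
    - [-0.08, 0.02, -0.7, 0]
    - [-0.08, 0.02, -0.95, 0]
    - [-0.08, 0.02, -1.15, 0]
    - [-0.08, 0.02, -1.3, 0]
    - [-0.08, 0.02, -1.4, 0]
    - [-0.08, 0.02, -1.4, 0]
    - [-0.08, 0.02, -1.4, 0]

```text
clock: 12.15
position: [0.5224, -0.2643, 0.0542]
tcp_rot: [[0.027, -0.029, 0.999], [0.016, 0.999, 0.028], [-1.0, 0.015, 0.028]]
force: [-10.0, 6.1, 27.7]
opening: 0.326
```

```bash
python3 - <<'E'
from pods import *
d=get_image("wrist");cv2.imwrite("pics/w11.png",d["frame"][150:350,200:500,::-1].repeat(2,0).repeat(2,1))
s=read_state();p=s["position"];print(p,s["tcp_rot"].round(3),s["force"])
E
```

```text
[ 0.52242879 -0.26431276  0.05421513] [[ 0.027 -0.028  0.999]
 [ 0.016  0.999  0.028]
 [-0.999  0.015  0.028]] [-10.53098915   5.54531953  27.04393179]
```

View pics/w11.png

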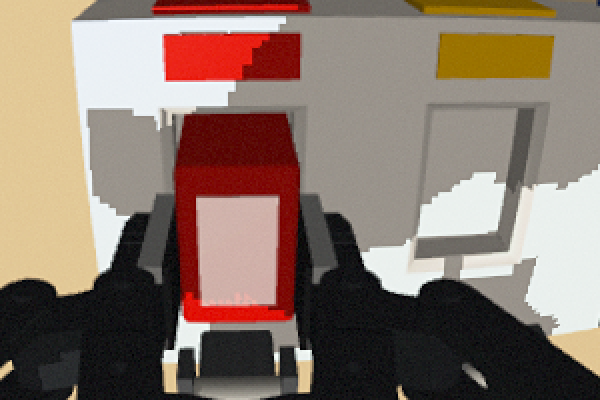

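step_arm:
  targets:
    - [0, 0, 0, 0]
    - [0, 0, 0, 0]
    - [0, 0, 0, 0]
    - [0, 0, 0.5, 0]
    - [0, 0, 1.5, 0]
    - [0, 0, 3.5, 0]
    - [0, 0, 5.5, 0]
    - [0, 1, 7.5, 0]
    - [0, 1.4, 7.8, 0]
    - [0, 1.4, 7.8, 0]
    - [0, 1.4, 7.8, 0]
  fingers: 46

```text
clock: 13.3
position: [0.5218, -0.2291, 0.2479]
tcp_rot: [[0.025, -0.029, 0.999], [0.016, 0.999, 0.029], [-1.0, 0.016, 0.025]]
force: [-0.5, 0.0, -0.8]
opening: 0.541
```

```bash
python3 - <<'E'
from pods import *
d=get_image("wrist");cv2.imwrite("pics/w12.png",d["frame"][90:330,150:500,::-1].repeat(2,0).repeat(2,1))
s=read_state();p=s["position"];print(p,s["tcp_rot"].round(3),s["force"])
pods(d,z=.063,roi=(270,155,345,300),names=("red",))
pods(d,z=.072,roi=(270,155,345,300),names=("red",))
E
```

```text
[ 0.52109479 -0.22953916  0.24702785] [[ 0.023 -0.028  0.999]
 [ 0.017  0.999  0.028]
 [-1.     0.016  0.023]] [-0.15367702 -1.26675066 -0.34850564]
red label [282. 173.] ctr [ 519.3 -264.9] size [30.5 18.4] ang 2.4
red all [283. 173.] ctr [ 520.4 -263.6] size [41.4 29. ] ang 0.6
red label [282. 173.] ctr [ 517. -264.] size [29.6 17.9] ang 2.4
red all [283. 173.] ctr [ 518.1 -262.8] size [40.2 28.2] ang 0.6
```

View pics/w12.png

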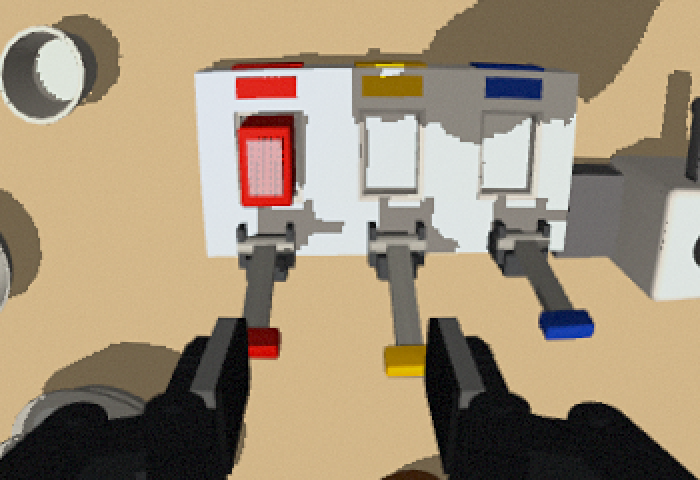

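Red is seated: at z=63 mm the label measures 30.5x18.4 mm, the same as its known size. Now the yellow pod.

step_arm:
  targets:
    - [1.06, 21.07, 0, -12]
    - [1.06, 21.07, 0, -12]
    - [1.06, 21.07, 0, -12]
    - [1.06, 21.07, 0, -12]
    - [1.06, 21.07, 0, -12]
    - [1.06, 21.07, 0, -12]
    - [1.06, 21.07, 0, -12]
    - [1.06, 21.07, 0, -12]
    - [1.06, 21.07, 0, -12]
    - [1.06, 21.07, 0, -12]
    - [1.06, 21.07, 0, -12]
    - [1.06, 21.07, -2, -12]
    - [1.06, 21.07, -4, -12]
    - [1.06, 21.07, -5.5, -12]
    - [1.06, 21.07, -5.5, -12]
    - [1.06, 21.07, -5.5, -12]

```text
clock: 14.95
position: [0.5473, 0.2957, 0.1079]
tcp_rot: [[0.023, 0.182, 0.983], [0.009, 0.983, -0.182], [-1.0, 0.013, 0.021]]
force: [0.5, 0.5, 1.9]
opening: 0.541
```

```bash
python3 - <<'E'
from pods import *
d=get_image("wrist");cv2.imwrite("pics/w13.png",d["frame"][:,:,::-1])
s=read_state();p=s["position"];print(p,s["tcp_rot"].round(3),s["force"])
pods(d,roi=(285,150,350,260),names=("yel",))
E
```

```text
[0.54884949 0.29679497 0.11031485] [[ 0.027  0.182  0.983]
 [ 0.012  0.983 -0.182]
 [-1.     0.017  0.025]] [ 0.21624504 -0.0905592   0.72299914]
yel label [319. 222.] ctr [547.2 297. ] size [18.2 30. ] ang 78.7
yel all [319. 214.] ctr [542.3 297.9] size [27.9 53.9] ang 79.0
```

View pics/w13.png

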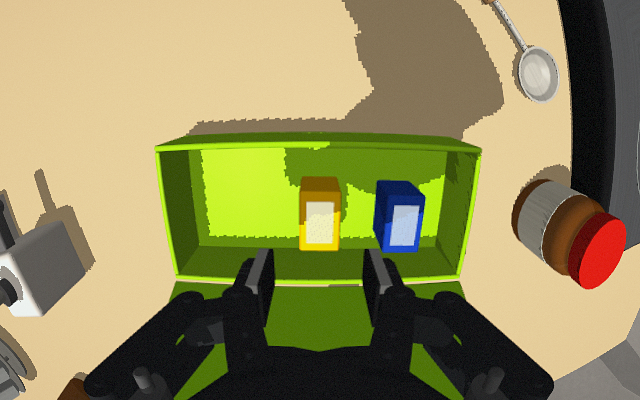

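step_arm:
  targets:
    - [-0.15, 0, -1, -0.5]
    - [-0.15, 0, -2, -0.5]
    - [-0.15, 0, -3.1, -0.5]
    - [-0.15, 0, -3.15, -0.5]
    - [-0.15, 0, -3.15, -0.5]
    - [-0.15, 0, -3.15, -0.5]

```text
clock: 15.6
position: [0.5474, 0.2979, 0.0346]
tcp_rot: [[0.032, 0.19, 0.981], [0.014, 0.982, -0.191], [-0.999, 0.02, 0.029]]
force: [-0.2, 0.5, 0.3]
opening: 0.538
```

step_arm:
  targets:
    - [0, 0, 0, 0]
    - [0, 0, 0, 0]
    - [0, 0, 0, 0]
    - [0, 0, 0, 0]
    - [0, 0, 0, 0]
    - [0, 0, 0, 0]
  fingers: 0
  force: 35

```text
clock: 16.2
position: [0.5495, 0.2989, 0.0374]
tcp_rot: [[0.037, 0.19, 0.981], [0.017, 0.981, -0.191], [-0.999, 0.024, 0.033]]
force: [-0.0, -1.1, 7.5]
opening: 0.322
```

step_arm:
  targets:
    - [0, 0, 1, 0]
    - [0, 0, 3, 0]
    - [0, 0, 5, 0]
    - [-0.2, -1.5, 7, 2]
    - [-0.4, -3.5, 8, 5]
    - [-1.18, -19.68, 8, 13.3]
    - [-1.18, -19.68, 8, 13.3]
    - [-1.18, -19.68, 8, 13.3]
    - [-1.18, -19.68, 8, 13.3]
    - [-1.18, -19.68, 8, 13.3]
    - [-1.18, -19.68, 8, 13.3]
    - [-1.18, -19.68, 8, 13.3]
    - [-1.18, -19.68, 8, 13.3]
    - [-1.18, -19.68, 8, 13.3]
    - [-1.18, -19.68, 8, 13.3]
    - [-1.18, -19.68, 6.2, 13.3]
    - [-1.18, -19.68, 4.4, 13.3]
    - [-1.18, -19.68, 2.7, 13.3]
    - [-1.18, -19.68, 2, 13.3]
    - [-1.18, -19.68, 2, 13.3]

```text
clock: 18.2
position: [0.5175, -0.1901, 0.084]
tcp_rot: [[0.025, -0.043, 0.999], [0.029, 0.999, 0.042], [-0.999, 0.028, 0.026]]
force: [-0.2, -0.2, -0.3]
opening: 0.321
```

```bash
python3 - <<'E'
from pods import *
d=get_image("wrist");cv2.imwrite("pics/w14.png",d["frame"][:,:,::-1])
s=read_state();p=s["position"];print(p,s["tcp_rot"].round(3),s["force"],s["opening"])
pods(d,z=p[2]+.0086,roi=(285,195,360,320),names=("yel",))
E
```

```text
[ 0.51944835 -0.19122511  0.0864169 ] [[ 0.03  -0.042  0.999]
 [ 0.027  0.999  0.042]
 [-0.999  0.026  0.031]] [ 0.96635583 -0.22706902  0.10505039] 0.3215272105022011
yel label [319. 277.] ctr [ 515. -191.] size [30.2 18.2] ang 2.7
yel all [320. 262.] ctr [ 508.9 -191.2] size [61.3 28. ] ang 3.0
```

View pics/w14.png

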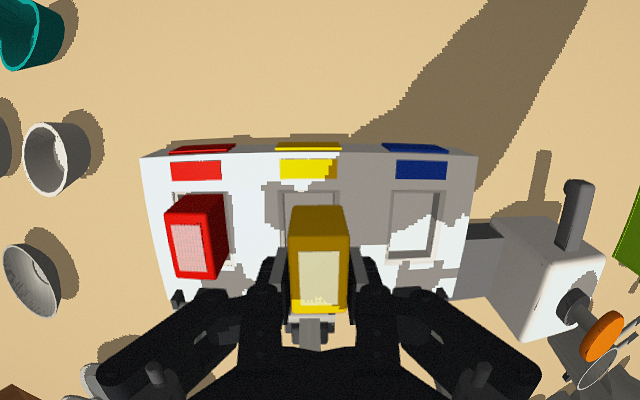

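step_arm:
  targets:
    - [0.11, -0.165, 0, 0]
    - [0.11, -0.165, -0.3, 0]
    - [0.11, -0.165, -0.5, 0]
    - [0.11, -0.165, -0.8, 0]
    - [0.11, -0.165, -1.05, 0]
    - [0.11, -0.165, -1.25, 0]
    - [0.11, -0.165, -1.4, 0]
    - [0.11, -0.165, -1.46, 0]
    - [0.11, -0.165, -1.46, 0]
    - [0.11, -0.165, -1.46, 0]

```text
clock: 19.25
position: [0.5208, -0.196, 0.0566]
tcp_rot: [[0.029, -0.042, 0.999], [0.029, 0.999, 0.041], [-0.999, 0.028, 0.03]]
force: [-18.4, 6.1, 41.6]
opening: 0.322
```

step_arm:
  targets:
    - [0, 0, 0, 0]
    - [0, 0, 0, 0]
    - [0, 0, 0, 0]
    - [0, 0, 0.5, 0]
    - [0, 0, 1.5, 0]
    - [0, 0, 3.5, 0]
    - [0, 0, 5.5, 0]
    - [0, 1, 7.5, 0]
    - [0, 1.4, 7.8, 0]
    - [0, 1.4, 7.8, 0]
    - [0, 1.4, 7.8, 0]
  fingers: 46

```text
clock: 20.35
position: [0.52, -0.1609, 0.2502]
tcp_rot: [[0.027, -0.043, 0.999], [0.029, 0.999, 0.042], [-0.999, 0.028, 0.028]]
force: [0.9, -0.9, -0.1]
opening: 0.541
```

```bash
python3 - <<'E'
from pods import *
d=get_image("wrist");cv2.imwrite("pics/w15.png",d["frame"][90:330,150:500,::-1].repeat(2,0).repeat(2,1))
s=read_state();p=s["position"];print(p,s["tcp_rot"].round(3),s["force"])
pods(d,z=.063,roi=(270,140,345,300),names=("yel",))
pods(d,z=.063,roi=(200,140,275,300),names=("red",))
E
```

```text
[ 0.51940359 -0.16140315  0.24937633] [[ 0.025 -0.041  0.999]
 [ 0.029  0.999  0.041]
 [-0.999  0.028  0.026]] [ 0.55823539 -0.32328051 -1.6898845 ]
yel label [280. 165.] ctr [ 510.2 -197.5] size [30.3 18.2] ang 1.0
yel all [282. 166.] ctr [ 511.4 -194.1] size [47.2 26.8] ang 0.2
red label [218. 172.] ctr [ 519.7 -265. ] size [30.3 18.7] ang 1.9
red all [222. 169.] ctr [ 516.3 -260.2] size [50.6 36.9] ang 2.2
```

View pics/w15.png

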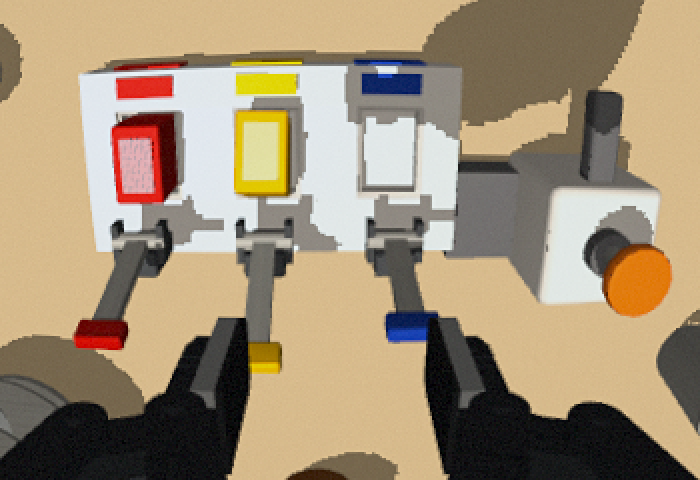

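Yellow is not home. Its label centre reads (510,-197), against (518,-195) for the bay, so it is tilted. I'll look closer.

```bash
python3 - <<'E'
from h import *
d=get_image("wrist");f=d["frame"][130:220,190:370,::-1]
a=cv2.resize(f,(720,360),interpolation=cv2.INTER_CUBIC)
d=get_image("side");f=d["frame"][215:285,310:400,::-1]
b=cv2.resize(f,(720,560),interpolation=cv2.INTER_CUBIC)
cv2.imwrite("pics/w16.png",a);cv2.imwrite("pics/s16.png",b)
E
```

```text
(no output)
```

View pics/w16.png

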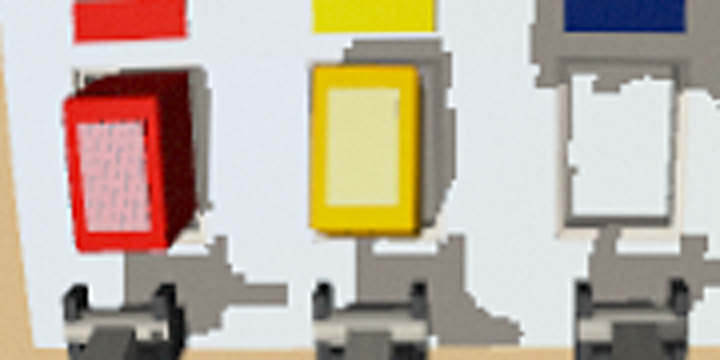

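View pics/s16.png

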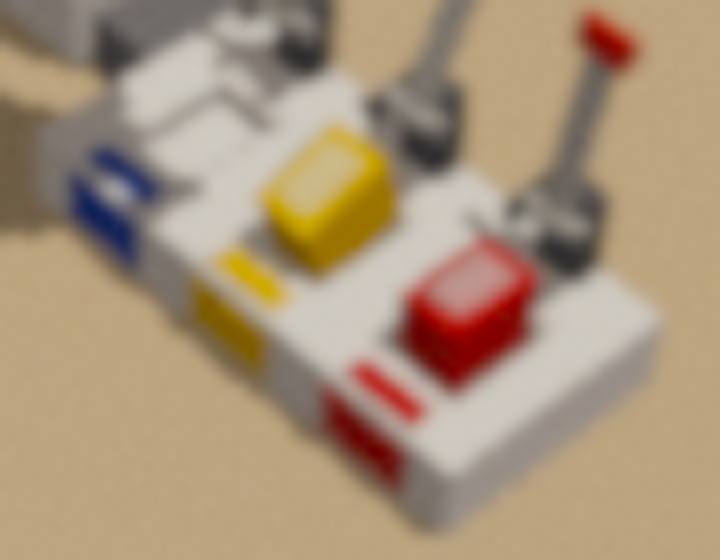

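The rear bottom edge of yellow is caught on the rear chamfer, with its rear side up and its top leaning to -x. I'll press down on the rear half of its top with closed fingers.

step_arm:
  targets:
    - [0.2, -1.38, 0, 0]
    - [0.2, -1.38, -2, 0]
    - [0.2, -1.38, -4, 0]
    - [0.2, -1.38, -5.5, 0]
    - [0.2, -1.38, -6.1, 0]
    - [0.2, -1.38, -6.4, 0]
    - [0.2, -1.38, -6.7, 0]
    - [0.2, -1.38, -6.9, 0]
    - [0.2, -1.38, -6.9, 0]
    - [0.2, -1.38, -6.9, 0]
  fingers: 0

```text
clock: 21.5
position: [0.5308, -0.1979, 0.0867]
tcp_rot: [[0.041, -0.04, 0.998], [0.028, 0.999, 0.039], [-0.999, 0.026, 0.042]]
force: [-6.6, 5.3, 36.9]
opening: -0.002
```

step_arm:
  targets:
    - [0, 0, -0.2, 0]
    - [0, 0, -0.4, 0]
    - [-0.15, 0, -0.45, 0]
    - [-0.3, 0, -0.45, 0]
    - [-0.45, 0, -0.5, 0]
    - [-0.6, 0, -0.5, 0]
    - [-0.6, 0, -0.5, 0]

```text
clock: 22.2
position: [0.5213, -0.1992, 0.0843]
tcp_rot: [[0.055, -0.04, 0.998], [0.027, 0.999, 0.039], [-0.998, 0.024, 0.056]]
force: [-9.8, 6.4, 41.5]
opening: 0.002
```

step_arm:
  targets:
    - [0, 0, 1, 0]
    - [0, 0, 3, 0]
    - [-0.5, 0.5, 5, 0]
    - [-1, 1.4, 6.5, 0]
    - [-1, 1.4, 6.5, 0]
    - [-1, 1.4, 6.5, 0]
    - [-1, 1.4, 6.5, 0]

```text
clock: 22.9
position: [0.4956, -0.1647, 0.2456]
tcp_rot: [[0.053, -0.039, 0.998], [0.027, 0.999, 0.038], [-0.998, 0.025, 0.054]]
force: [-0.3, -0.7, -0.1]
opening: 0.002
```

```bash
python3 - <<'E'
from pods import *
d=get_image("wrist");cv2.imwrite("pics/w17.png",d["frame"][90:330,150:500,::-1].repeat(2,0).repeat(2,1))
s=read_state();p=s["position"];print(p,s["tcp_rot"].round(3),s["force"],s["joints"].round(3))
pods(d,z=.063,roi=(270,140,345,300),names=("yel",))
E
```

```text
[ 0.49540874 -0.1647698   0.24512926] [[ 0.052 -0.039  0.998]
 [ 0.027  0.999  0.037]
 [-0.998  0.025  0.053]] [ 0.54077403 -0.40300266 -0.99514117] [ 0.043  0.226  0.333  1.63  -0.123  1.26   2.012]
yel label [283. 185.] ctr [ 510.5 -197.5] size [32.3 17.2] ang 0.6
yel all [285. 185.] ctr [ 511.3 -195.7] size [46.7 32.5] ang 1.2
```

View pics/w17.png

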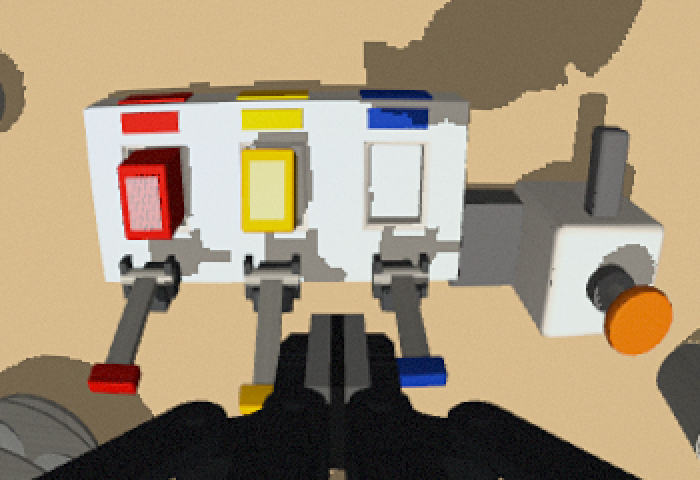

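Yellow is unchanged, still pitched forward. I also took the earlier picture while the arm was still settling, which cost about 3 mm in x. I'll regrip the pod softly, shift it to -x and let it drop in.

step_arm:
  targets:
    - [0.7, -1.29, 0, 0]
    - [0.7, -1.29, -2, 0]
    - [0.7, -1.29, -4, 0]
    - [0.7, -1.29, -6, 0]
    - [0.7, -1.29, -7.3, 0]
    - [0.7, -1.29, -7.4, 0]
    - [0.7, -1.29, -7.4, 0]
    - [0.7, -1.29, -7.4, 0]
    - [0.7, -1.29, -7.4, 0]
  fingers: 46

```text
clock: 23.85
position: [0.5148, -0.198, 0.0625]
tcp_rot: [[0.057, -0.039, 0.998], [0.025, 0.999, 0.037], [-0.998, 0.023, 0.058]]
force: [0.2, -0.1, 0.5]
opening: 0.538
```

step_arm:
  targets:
    - [0, 0, 0, 0]
    - [0, 0, 0, 0]
    - [0, 0, 0, 0]
    - [0, 0, 0, 0]
    - [0, 0, 0.1, 0]
    - [0, 0, 0.2, 0]
    - [-0.08, 0.03, 0.2, 0]
    - [-0.16, 0.06, 0.2, 0]
    - [-0.16, 0.06, 0, 0]
    - [-0.16, 0.06, -0.1, 0]
    - [-0.16, 0.06, -0.1, 0]
  fingers: 0
  force: 25

```text
clock: 24.95
position: [0.514, -0.196, 0.0627]
tcp_rot: [[0.063, -0.039, 0.997], [0.026, 0.999, 0.038], [-0.998, 0.023, 0.064]]
force: [0.2, 1.8, 12.0]
opening: 0.32
```

```bash
python3 - <<'E'
from pods import *
s=read_state();p=s["position"];print(p,s["tcp_rot"].round(3),s["force"],s["opening"])
d=get_image("wrist");cv2.imwrite("pics/w18.png",d["frame"][90:350,150:500,::-1].repeat(2,0).repeat(2,1))
pods(d,z=.066,roi=(270,140,360,330),names=("yel",))
E
```

```text
[ 0.5140216  -0.19596673  0.06274587] [[ 0.063 -0.039  0.997]
 [ 0.026  0.999  0.038]
 [-0.998  0.023  0.064]] [ 0.21984453  1.80995237 12.03887817] 0.3204835093336245
yel label [318. 263.] ctr [ 508.6 -196.7] size [35.4 19. ] ang 1.4
yel all [319. 258.] ctr [ 506.4 -196.1] size [54.3 29.9] ang 1.5
```

View pics/w18.png

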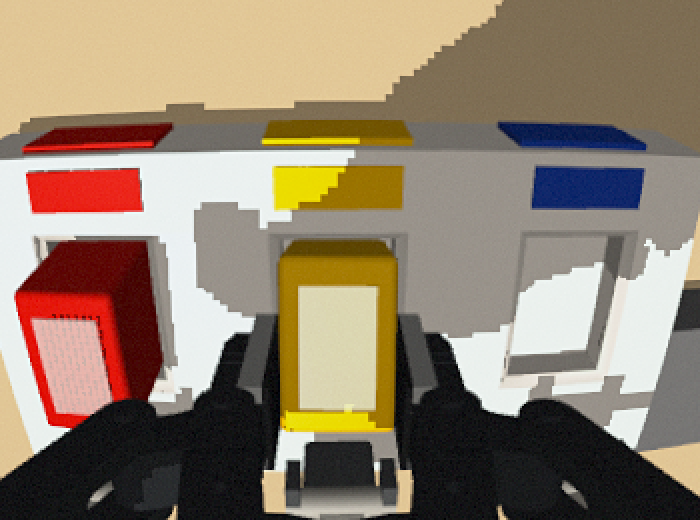

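step_arm:
  targets:
    - [0, 0, 0, 0]
    - [0, 0, 0, 0]
    - [0, 0, 0, 0]
    - [0, 0, 0.5, 0]
    - [0, 0, 1.5, 0]
    - [0, 0, 3.5, 0]
    - [0, 0, 5.5, 0]
    - [0, 1, 7.2, 0]
    - [0, 1.4, 7.2, 0]
    - [0, 1.4, 7.2, 0]
    - [0, 1.4, 7.2, 0]
    - [0, 1.4, 7.2, 0]
  fingers: 46

```text
clock: 26.2
position: [0.5126, -0.1617, 0.2409]
tcp_rot: [[0.059, -0.038, 0.998], [0.026, 0.999, 0.036], [-0.998, 0.023, 0.06]]
force: [0.2, 0.0, 0.0]
opening: 0.539
```

```bash
python3 - <<'E'
from pods import *
s=read_state();p=s["position"];print(p,s["tcp_rot"].round(3),s["force"],s["opening"])
d=get_image("wrist");cv2.imwrite("pics/w19.png",cv2.resize(d["frame"][130:230,190:370,::-1],(720,400),interpolation=cv2.INTER_CUBIC))
pods(d,z=.063,roi=(270,140,345,230),names=("yel",))
pods(d,z=.063,roi=(190,140,275,230),names=("red",))
d=get_image("side");f=d["frame"][215:285,310:400,::-1]
cv2.imwrite("pics/s19.png",cv2.resize(f,(720,560),interpolation=cv2.INTER_CUBIC))
E
```

```text
[ 0.51258265 -0.16174952  0.24089371] [[ 0.059 -0.038  0.998]
 [ 0.026  0.999  0.036]
 [-0.998  0.023  0.06 ]] [0.24947507 0.01321442 0.04237306] 0.5385854229471421
yel label [282. 178.] ctr [ 519.4 -194.9] size [29.3 17.8] ang 0.6
yel all [284. 174.] ctr [ 514.6 -192.7] size [30.1 52.9] ang 89.4
red label [217. 176.] ctr [ 519.6 -265. ] size [30.1 18.9] ang 2.1
red all [221. 172.] ctr [ 515.4 -260. ] size [51.2 37. ] ang 2.4
```

View pics/w19.png

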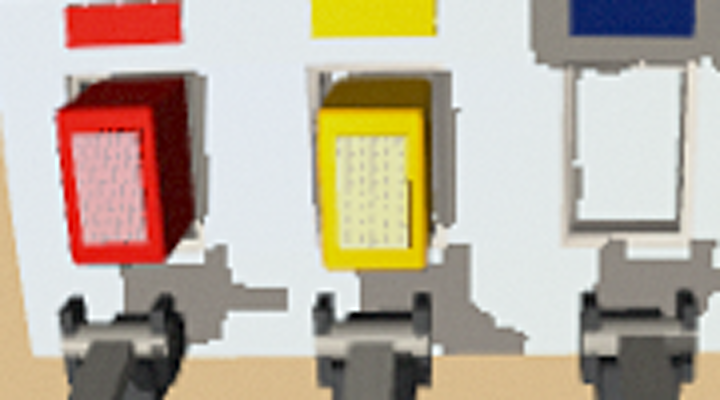

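View pics/s19.png

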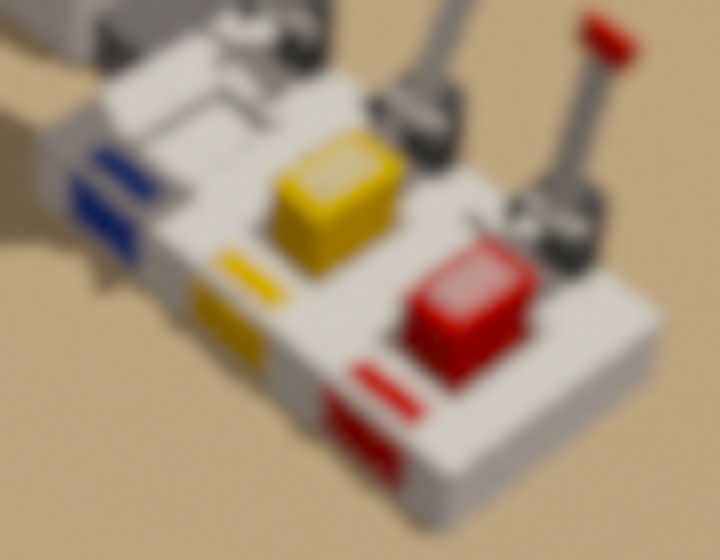

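Yellow has dropped in, with its label at (519,-195) and level. Next I re-measure the blue pocket from this settled view and the blue pod from the earlier view, then fetch it.

```bash
python3 - <<'E'
from pods import *
d=get_image("wrist")
q=lambda x,y:onz(d,190+x/4,130+y/4,.035,True)[:2]*1000
P=np.array([q(*x) for x in((565,66),(697,66),(690,244),(565,242))]);print(P.mean(0),np.linalg.norm(P-np.roll(P,-1,0),axis=1))
cv2.imwrite("pics/w20.png",cv2.resize(d["frame"][135:205,320:375,::-1],(550,700),interpolation=cv2.INTER_CUBIC))
s=read_state();p=s["position"];print(p)
print("to blue",(np.array([.5608,.3544])-p[:2])/.025)
E
```

```text
[ 516.14071041 -124.85075336] [36.44880693 51.98861031 36.08914249 50.92311967]
[ 0.51318981 -0.1617075   0.24143537]
to blue [ 1.90440746 20.64430008]
```

View pics/w20.png

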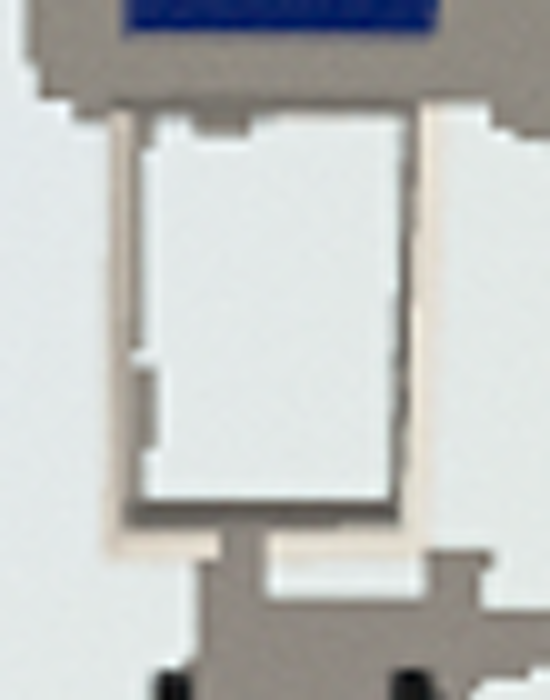

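step_arm:
  targets:
    - [1.9, 20.64, 0.4, -13.5]
    - [1.9, 20.64, 0.4, -13.5]
    - [1.9, 20.64, 0.4, -13.5]
    - [1.9, 20.64, 0.4, -13.5]
    - [1.9, 20.64, 0.4, -13.5]
    - [1.9, 20.64, 0.4, -13.5]
    - [1.9, 20.64, 0.4, -13.5]
    - [1.9, 20.64, 0.4, -13.5]
    - [1.9, 20.64, 0.4, -13.5]
    - [1.9, 20.64, 0.4, -13.5]
    - [1.9, 20.64, 0, -13.5]
    - [1.9, 20.64, -2, -13.5]
    - [1.9, 20.64, -4, -13.5]
    - [1.9, 20.64, -5.3, -13.5]
    - [1.9, 20.64, -5.3, -13.5]
    - [1.9, 20.64, -5.3, -13.5]
    - [1.9, 20.64, -5.3, -13.5]
    - [1.9, 20.64, -5.3, -13.5]
    - [1.9, 20.64, -5.3, -13.5]

```text
clock: 28.25
position: [0.5619, 0.355, 0.1113]
tcp_rot: [[0.068, 0.196, 0.978], [0.013, 0.98, -0.198], [-0.998, 0.026, 0.064]]
force: [-0.6, 0.4, 1.1]
opening: 0.539
```

```bash
python3 - <<'E'
from pods import *
s=read_state();p=s["position"];print(p,s["tcp_rot"].round(3),s["force"])
d=get_image("wrist");cv2.imwrite("pics/w21.png",d["frame"][:,:,::-1])
pods(d,roi=(285,150,350,270),names=("blu",))
E
```

```text
[0.56191396 0.35500783 0.11134608] [[ 0.068  0.196  0.978]
 [ 0.013  0.98  -0.198]
 [-0.998  0.026  0.064]] [-0.57532999  0.4025885   1.12491077]
blu label [315. 215.] ctr [561.1 354. ] size [18.7 30.5] ang 78.1
blu all [315. 207.] ctr [555.5 355.2] size [27.5 53.2] ang 78.1
```

View pics/w21.png

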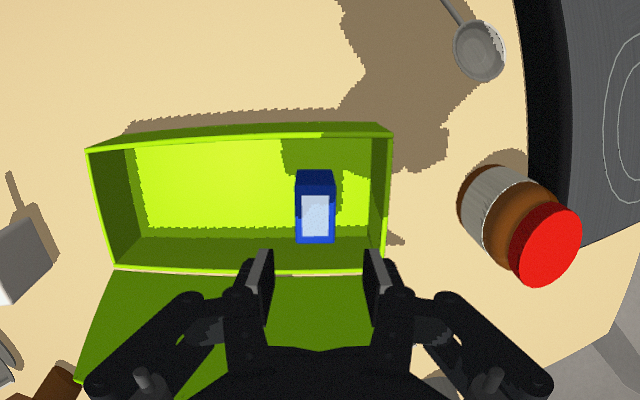

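step_arm:
  targets:
    - [-0.1, -0.04, -0.5, -0.5]
    - [-0.1, -0.04, -1.5, -0.5]
    - [-0.1, -0.04, -2.3, -0.5]
    - [-0.1, -0.04, -3.1, -0.5]
    - [-0.1, -0.04, -3.15, -0.5]
    - [-0.1, -0.04, -3.15, -0.5]
    - [-0.1, -0.04, -3.15, -0.5]
  fingers: 41

```text
clock: 29.0
position: [0.5599, 0.3544, 0.0333]
tcp_rot: [[0.069, 0.205, 0.976], [0.013, 0.978, -0.206], [-0.997, 0.027, 0.065]]
force: [-0.9, -0.6, 0.4]
opening: 0.478
```

step_arm:
  targets:
    - [0, 0, 0, 0]
    - [0, 0, 0, 0]
    - [0, 0, 0, 0]
    - [0, 0, 0, 0]
    - [0, 0, 0, 0]
  fingers: 0
  force: 35

```text
clock: 29.5
position: [0.5609, 0.355, 0.0348]
tcp_rot: [[0.072, 0.205, 0.976], [0.015, 0.978, -0.206], [-0.997, 0.029, 0.067]]
force: [-1.3, -1.0, 6.3]
opening: 0.321
```

step_arm:
  targets:
    - [0, 0, 1.5, 0]
    - [0, 0, 3.5, 0]
    - [0, 0, 5.5, 0]
    - [-0.3, -2, 7, 2]
    - [-0.5, -4, 7.4, 5]
    - [-1.82, -19.18, 7.4, 14.1]
    - [-1.82, -19.18, 7.4, 14.1]
    - [-1.82, -19.18, 7.4, 14.1]
    - [-1.82, -19.18, 7.4, 14.1]
    - [-1.82, -19.18, 7.4, 14.1]
    - [-1.82, -19.18, 7.4, 14.1]
    - [-1.82, -19.18, 7.4, 14.1]
    - [-1.82, -19.18, 7.4, 14.1]
    - [-1.82, -19.18, 5.4, 14.1]
    - [-1.82, -19.18, 3.6, 14.1]
    - [-1.82, -19.18, 2.1, 14.1]
    - [-1.82, -19.18, 2.1, 14.1]
    - [-1.82, -19.18, 2.1, 14.1]
    - [-1.82, -19.18, 2.1, 14.1]
    - [-1.82, -19.18, 2.1, 14.1]

```text
clock: 31.5
position: [0.5175, -0.1249, 0.0899]
tcp_rot: [[0.071, -0.04, 0.997], [0.031, 0.999, 0.038], [-0.997, 0.028, 0.072]]
force: [0.2, 0.5, -0.5]
opening: 0.321
```

```bash
python3 - <<'E'
from pods import *
s=read_state();p=s["position"];print(p,s["tcp_rot"].round(3),s["force"],s["opening"])
d=get_image("wrist");cv2.imwrite("pics/w22.png",d["frame"][:,:,::-1])
print(read_state()["position"])
pods(d,z=p[2]+.0112,roi=(285,195,360,320),names=("blu",))
E
```

```text
[ 0.51749499 -0.12494565  0.08990379] [[ 0.071 -0.04   0.997]
 [ 0.031  0.999  0.038]
 [-0.997  0.028  0.072]] [ 0.2293838   0.45766951 -0.53720371] 0.32072815603738597
[ 0.51719438 -0.1248723   0.08960655]
blu label [318. 285.] ctr [ 518.4 -125.8] size [30.6 18.4] ang 2.0
blu all [318. 265.] ctr [ 509.2 -126.2] size [60.7 29. ] ang 2.8
```

View pics/w22.png

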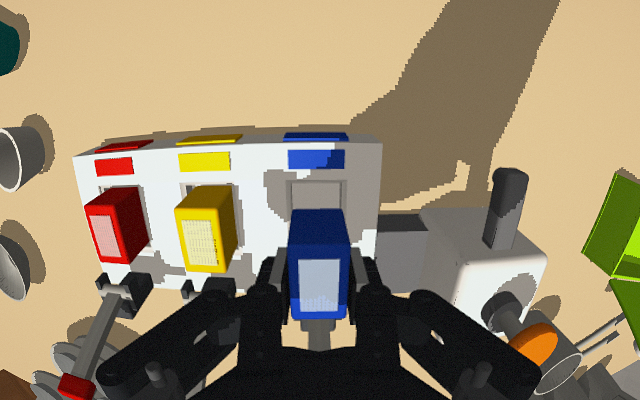

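step_arm:
  targets:
    - [-0.13, 0.03, -0.2, 0]
    - [-0.13, 0.03, -0.4, 0]
    - [-0.13, 0.03, -0.6, 0]
    - [-0.13, 0.03, -0.8, 0]
    - [-0.13, 0.03, -1, 0]
    - [-0.13, 0.03, -1.15, 0]
    - [-0.13, 0.03, -1.3, 0]
    - [-0.13, 0.03, -1.45, 0]
    - [-0.13, 0.03, -1.55, 0]
    - [-0.13, 0.03, -1.55, 0]

```text
clock: 32.55
position: [0.514, -0.1241, 0.0517]
tcp_rot: [[0.071, -0.04, 0.997], [0.031, 0.999, 0.038], [-0.997, 0.029, 0.072]]
force: [-2.9, 1.6, 5.9]
opening: 0.32
```

The force is low and the height matches seated (51.7 mm against 51.8 expected). Releasing.

step_arm:
  targets:
    - [0, 0, 0, 0]
    - [0, 0, 0, 0]
    - [0, 0, 0, 0]
    - [0, 0, 0.5, 0]
    - [0, 0, 1.5, 0]
    - [0, 0, 3.5, 0]
    - [0, 0, 5.5, 0]
    - [-1, 0, 7, 0]
    - [-1.5, 0, 7.4, 0]
    - [-1.5, 0, 7.4, 0]
    - [-1.5, 0, 7.4, 0]
    - [-1.5, 0, 7.4, 0]
  fingers: 46

```text
clock: 33.75
position: [0.4763, -0.1236, 0.2354]
tcp_rot: [[0.068, -0.04, 0.997], [0.032, 0.999, 0.038], [-0.997, 0.029, 0.07]]
force: [-0.5, 0.0, -0.2]
opening: 0.54
```

```bash
python3 - <<'E'
from pods import *
s=read_state();p=s["position"];print(p,s["tcp_rot"].round(3),s["force"],s["joints"].round(2))
d=get_image("wrist");cv2.imwrite("pics/w23.png",d["frame"][100:350,140:500,::-1].repeat(2,0).repeat(2,1))
pods(d,z=.063,roi=(280,160,360,260),names=("blu",))
pods(d,z=.063,roi=(230,160,285,260),names=("yel",))
t=get_image("top");crop(t,300,160,500,270,4,"t23.png")
E
```

```text
[ 0.47626202 -0.12361729  0.23541946] [[ 0.068 -0.04   0.997]
 [ 0.032  0.999  0.038]
 [-0.997  0.029  0.07 ]] [-0.51642712  0.00950946 -0.21507884] [ 0.    0.15  0.29  1.74 -0.1   1.2   1.93]
blu label [311. 207.] ctr [ 515.  -124.6] size [30.6 18.1] ang 1.6
blu all [311. 202.] ctr [ 508.3 -125. ] size [53.9 27.8] ang 1.1
yel label [245. 210.] ctr [ 520.1 -195.1] size [30.1 18.6] ang 1.6
yel all [249. 203.] ctr [ 512.7 -191.2] size [54.8 35.1] ang 1.2
```

View pics/w23.png

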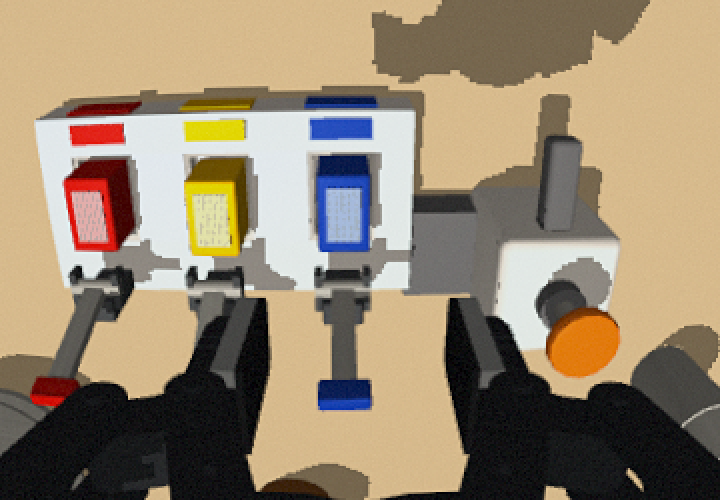

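View pics/t23.png

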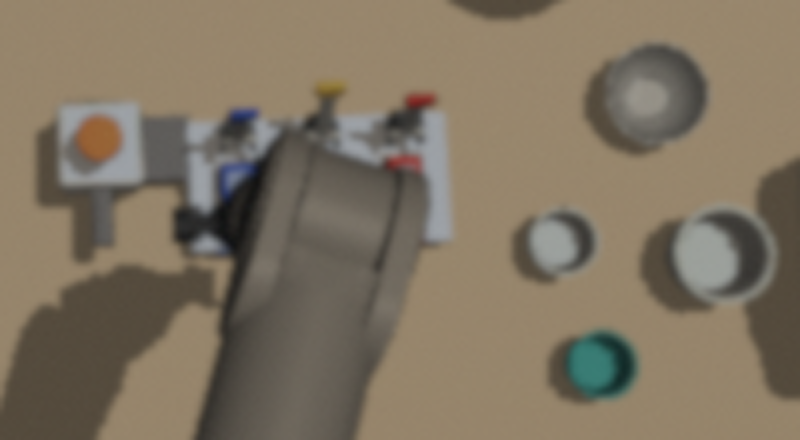

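All three pods are seated. The blue label at z=63 mm is (515,-124.6), the right size and at its bay. Now the blue lever: pass over it, get behind the tab, then sweep forward and down.

step_arm:
  targets:
    - [2, 0.03, 0, 0]
    - [4, 0.06, 0, 0]
    - [5.2, 0.08, 0, 0]
    - [5.2, 0.08, -0.5, 0]
    - [5.2, 0.08, -2.4, 0]
    - [5.2, 0.08, -3.88, 0]
    - [5.2, 0.08, -3.88, 0]
    - [4.5, 0.06, -3.82, 0]
    - [3.73, 0.04, -3.82, 0]
    - [3.4, 0.02, -3.85, 0]
    - [3.09, 0, -3.88, 0]
    - [2.75, -0.02, -4, 0]
    - [2.41, -0.03, -4.14, 0]
    - [1.85, -0.05, -4.58, 0]
    - [1.45, -0.08, -5.17, 0]
    - [1.28, -0.1, -5.63, 0]
    - [1.21, -0.1, -6.1, 0]
    - [1.21, -0.1, -6.35, 0]
    - [1.21, -0.1, -6.35, 0]
    - [1.21, -0.1, -5.4, 0]
  fingers: 0

```text
clock: 35.85
position: [0.5054, -0.126, 0.1003]
tcp_rot: [[0.065, -0.04, 0.997], [0.033, 0.999, 0.038], [-0.997, 0.03, 0.067]]
force: [0.3, -0.5, -0.1]
opening: -0.002
```

```bash
python3 - <<'E'
from pods import *
s=read_state();p=s["position"];print(p,s["tcp_rot"].round(3),s["force"])
d=get_image("wrist");cv2.imwrite("pics/w24.png",d["frame"][100:350,140:500,::-1].repeat(2,0).repeat(2,1))
d=get_image("side");crop(d,290,170,410,290,5,"s24.png")
E
```

```text
[ 0.50543367 -0.12597969  0.10031688] [[ 0.065 -0.04   0.997]
 [ 0.033  0.999  0.038]
 [-0.997  0.03   0.067]] [ 0.34224816 -0.49659741 -0.08319917]
```

View pics/w24.png

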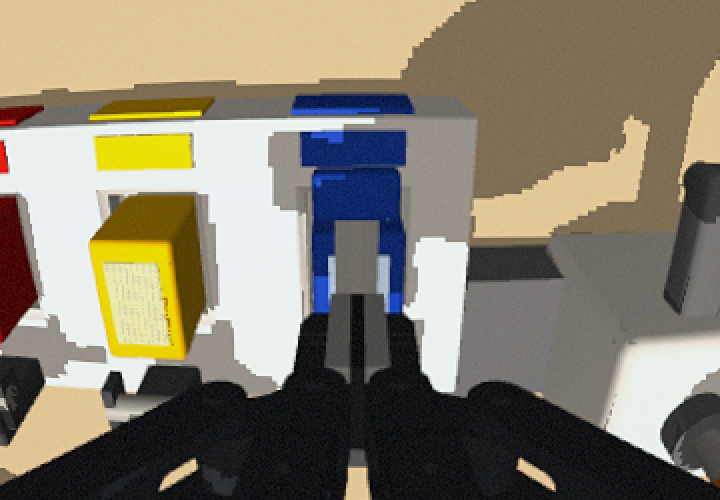

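View pics/s24.png

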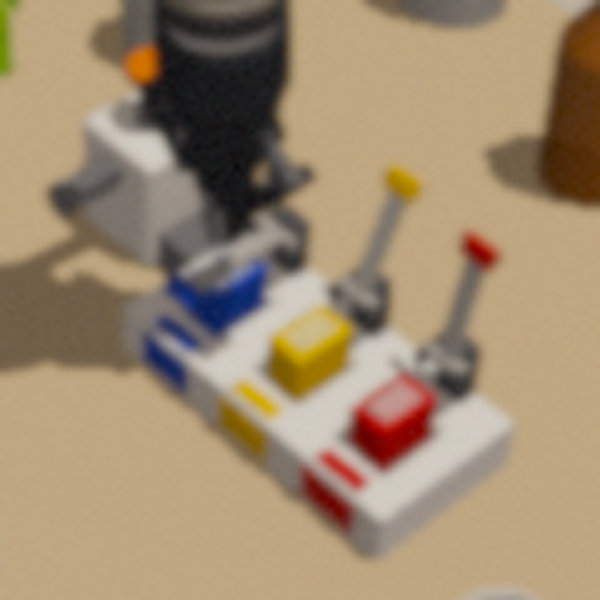

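Blue is down over its pod. I'll press it once more toward the tip, then do the yellow lever.

step_arm:
  targets:
    - [-0.25, 0, -0.6, 0]
    - [-0.25, 0, -1.05, 0]
    - [-0.2, 0, 1, 0]
    - [1, -0.5, 3, 0]
    - [3, -1.8, 4.6, 0]
    - [4.34, -2.66, 4.6, 0]
    - [4.34, -2.66, 4.6, 0]
    - [4.34, -2.66, 2.7, 0]
    - [4.34, -2.66, 1.53, 0]
    - [4.34, -2.66, 1.53, 0]
    - [3.6, -2.7, 1.53, 0]
    - [2.9, -2.72, 1.57, 0]
    - [2.4, -2.74, 1.59, 0]
    - [1.9, -2.76, 1.5, 0]
    - [1.34, -2.78, 1.27, 0]
    - [0.78, -2.8, 0.83, 0]
    - [0.38, -2.82, 0.2, 0]
    - [0.21, -2.84, -0.4, 0]
    - [0.1, -2.84, -1, 0]
    - [0.1, -2.84, 0, 0]

```text
clock: 37.95
position: [0.5117, -0.1981, 0.1033]
tcp_rot: [[0.074, -0.04, 0.996], [0.031, 0.999, 0.038], [-0.997, 0.028, 0.075]]
force: [-0.3, -0.2, -0.5]
opening: -0.006
```

```bash
python3 - <<'E'
from pods import *
s=read_state();p=s["position"];print(p,s["tcp_rot"].round(3),s["force"])
d=get_image("wrist");cv2.imwrite("pics/w25.png",d["frame"][100:350,140:500,::-1].repeat(2,0).repeat(2,1))
d=get_image("side");crop(d,290,170,410,290,5,"s25.png")
E
```

```text
[ 0.51169223 -0.19807617  0.10329895] [[ 0.074 -0.04   0.996]
 [ 0.031  0.999  0.038]
 [-0.997  0.028  0.075]] [-0.27999198 -0.15979451 -0.48384355]
```

View pics/w25.png

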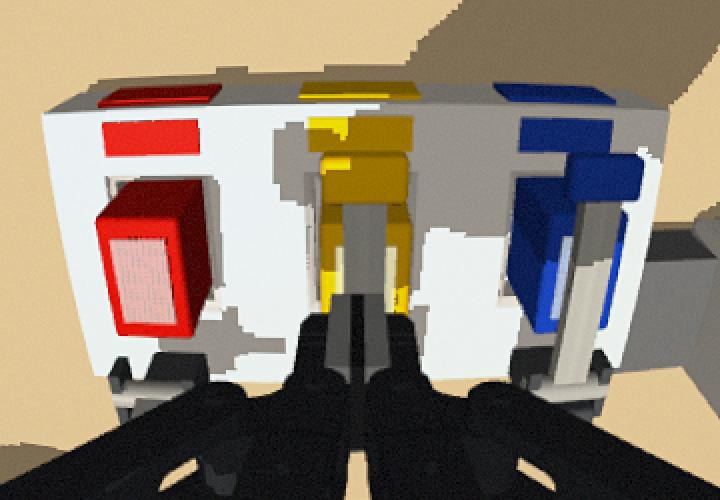

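View pics/s25.png

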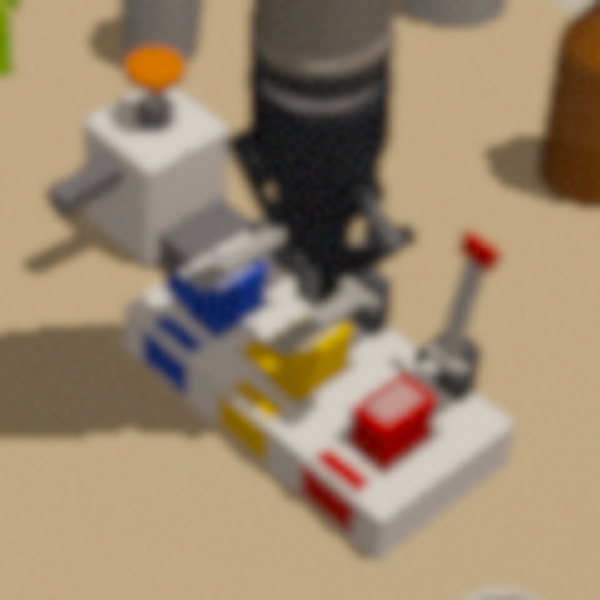

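Yellow is down as well. Pressing it near the tip, then the red lever.

step_arm:
  targets:
    - [-0.4, 0, -0.7, 0]
    - [-0.5, 0, -1.2, 0]
    - [-0.4, 0, 1, 0]
    - [1, -0.5, 3, 0]
    - [3, -1.8, 4.5, 0]
    - [4.17, -2.58, 4.5, 0]
    - [4.17, -2.58, 4.5, 0]
    - [4.17, -2.58, 2.6, 0]
    - [4.17, -2.58, 1.41, 0]
    - [4.17, -2.58, 1.41, 0]
    - [3.4, -2.62, 1.41, 0]
    - [2.7, -2.64, 1.45, 0]
    - [2.2, -2.66, 1.47, 0]
    - [1.7, -2.68, 1.38, 0]
    - [1.17, -2.7, 1.15, 0]
    - [0.61, -2.72, 0.71, 0]
    - [0.2, -2.74, 0.05, 0]
    - [0, -2.76, -0.5, 0]
    - [-0.2, -2.76, -1.15, 0]
    - [-0.2, -2.76, -0.1, 0]

```text
clock: 40.05
position: [0.5102, -0.2683, 0.1048]
tcp_rot: [[0.082, -0.04, 0.996], [0.028, 0.999, 0.038], [-0.996, 0.025, 0.083]]
force: [-0.9, 0.3, -0.1]
opening: -0.002
```

step_arm:
  targets:
    - [-0.25, 0, -0.6, 0]
    - [-0.25, 0, -1.1, 0]
    - [-0.25, 0, -1.1, 0]
    - [-0.2, 0, 1, 0]
    - [-1.2, 1.5, 4, 0]
    - [-1.2, 2.8, 5, 0]
    - [-1.2, 2.8, 5, 0]
    - [-1.2, 2.8, 5, 0]
    - [-1.2, 2.8, 5, 0]
    - [-1.2, 2.8, 5, 0]

```text
clock: 41.05
position: [0.4793, -0.1991, 0.2283]
tcp_rot: [[0.079, -0.038, 0.996], [0.028, 0.999, 0.036], [-0.996, 0.025, 0.08]]
force: [-0.2, 0.1, 0.4]
opening: 0.001
```

```bash
python3 - <<'E'
from pods import *
s=read_state();p=s["position"];print(p,s["tcp_rot"].round(3),s["force"])
d=get_image("wrist");cv2.imwrite("pics/w26.png",d["frame"][100:350,140:500,::-1].repeat(2,0).repeat(2,1))
H=hsv(d)
for n,by in(("r",-70),("y",0),("b",70)):
    a=np.radians(2.35);R=np.array([[np.cos(a),-np.sin(a)],[np.sin(a),np.cos(a)]])
    for x in (-37,-43): 
        w=np.array([.5178,-.195])+R@np.array([x,by])/1000;print(n,x,"flat tab top",(2*(proj(d,(*w,.072),True)-[140,100])).round(1))
d=get_image("side");crop(d,290,170,410,290,5,"s26.png")
for n,by in(("r",-70),("y",0),("b",70)):
    w=np.array([.516,-.195])+R@np.array([-37,by])/1000;print(n,(5*(proj(d,(*w,.072))-[290,170])).round(1))
d=get_image("top");crop(d,300,160,500,270,4,"t26.png")
E
```

```text
[ 0.47928449 -0.19906529  0.22832192] [[ 0.079 -0.038  0.996]
 [ 0.028  0.999  0.036]
 [-0.996  0.025  0.08 ]] [-0.18509105  0.08832907  0.3720703 ]
r -37 flat tab top [209.7 155.8]
r -43 flat tab top [208.7 144. ]
y -37 flat tab top [354.7 153.5]
y -43 flat tab top [354.7 141.5]
b -37 flat tab top [498.3 153.1]
b -43 flat tab top [499.2 141.3]
r [348.4 420.1]
y [261.2 350.2]
b [180.2 285.1]
```

View pics/w26.png

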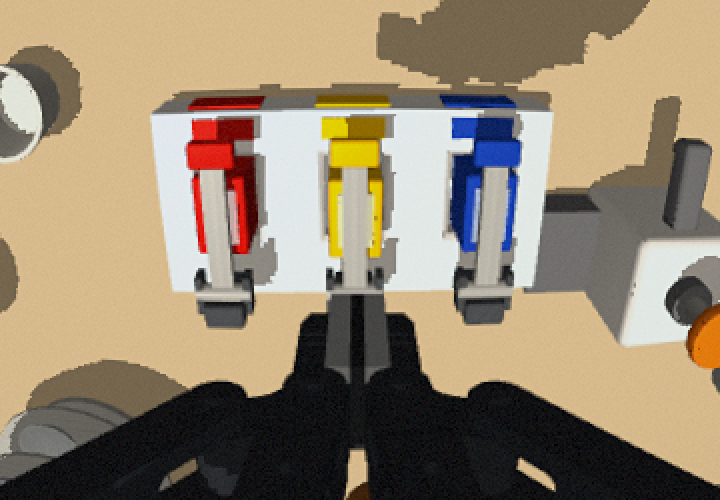

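View pics/s26.png

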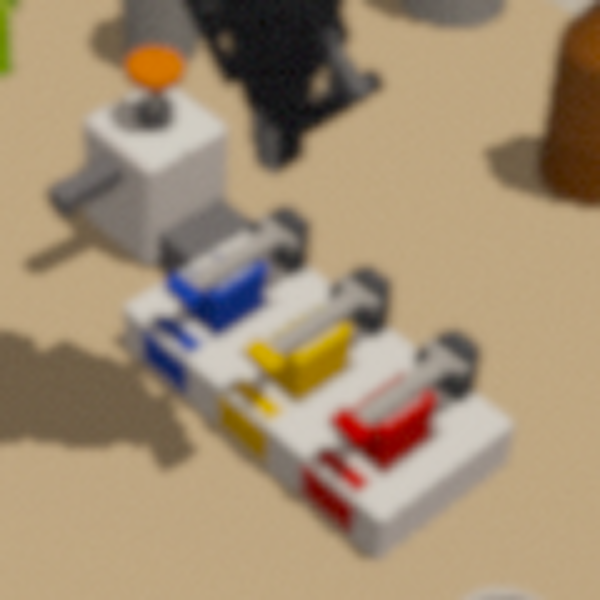

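View pics/t26.png

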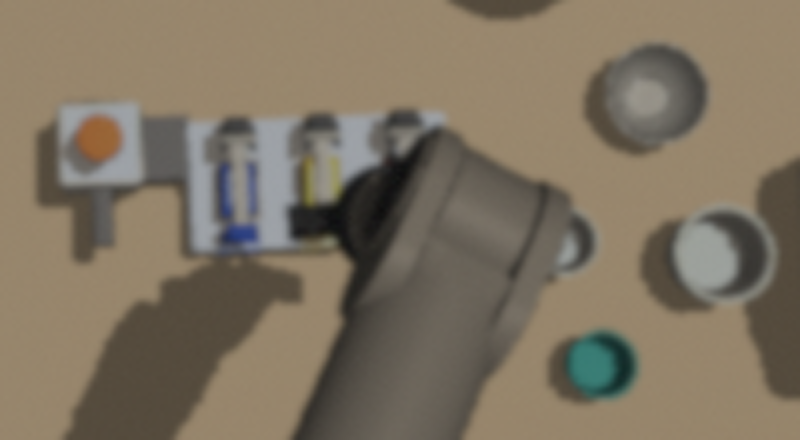

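All three levers look flat: the tabs are at about the pixels predicted for 0 rad in both views. Next, hover near the ramekin and re-measure it.

step_arm:
  targets:
    - [-0.5, -2, 0, 0]
    - [-0.5, -4, -0.5, 0]
    - [-0.5, -6, -1, 0]
    - [-0.5, -7.84, -1, 0]
    - [-0.5, -7.84, -1, 0]
    - [-0.5, -7.84, -1, 0]
    - [-0.5, -7.84, -1, 0]
    - [-0.5, -7.84, -1, 0]
    - [-0.5, -7.84, -1, 0]
  fingers: 80

```text
clock: 42.1
position: [0.4677, -0.3934, 0.2036]
tcp_rot: [[0.08, -0.041, 0.996], [0.03, 0.999, 0.039], [-0.996, 0.026, 0.081]]
force: [0.0, 0.0, -0.6]
opening: 0.94
```

```bash
python3 - <<'E'
from pods import *
s=read_state();p=s["position"];print(p,s["tcp_rot"].round(3))
d=get_image("wrist");cv2.imwrite("pics/w27.png",d["frame"][:,:,::-1])
E
```

```text
[ 0.46773817 -0.39338823  0.20363117] [[ 0.08  -0.041  0.996]
 [ 0.03   0.999  0.039]
 [-0.996  0.026  0.081]]
```

View pics/w27.png

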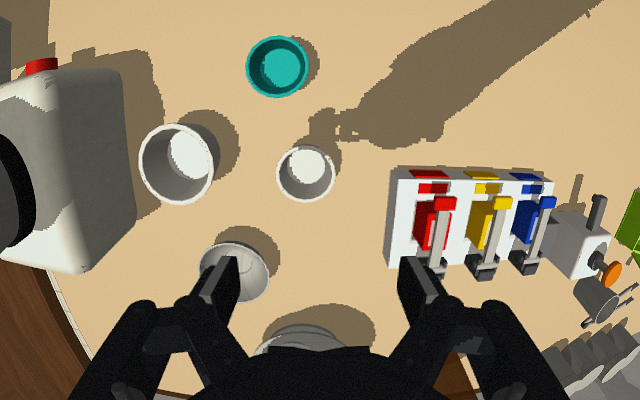

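The ramekin is at (306,173), smaller than the other white cup at (178,163). I'll fit its rim.

```bash
cat > ram.py <<'E'
from h import *
def rim(d,roi,z=.038,fish=True,name=None,thr=60):
    u0,v0,u1,v1=roi;H=hsv(d)[v0:v1,u0:u1]
    m=((H[...,1]<thr)).astype(np.uint8)
    n,l,s,c=cv2.connectedComponentsWithStats(m);k=1+np.argmax(s[1:,4]);m=(l==k).astype(np.uint8)
    c=max(cv2.findContours(m,0,1)[0],key=cv2.contourArea);c=cv2.convexHull(c)
    P=np.array([onz(d,p[0][0]+u0,p[0][1]+v0,z,fish)[:2] for p in c],np.float32)*1000
    (x,y),r=cv2.minEnclosingCircle(P);print("rim",name,(round(x,1),round(y,1)),"dia",round(2*r,1),"bbox",(P.min(0).round(1),P.max(0).round(1)))
E
python3 - <<'E'
from ram import *
d=get_image("wrist");rim(d,(268,135,345,210),name="ram");rim(d,(130,115,222,212),name="big",z=.05);
f=d["frame"][125:220,260:355,::-1];cv2.imwrite("pics/w28.png",cv2.resize(f,(570,570),interpolation=cv2.INTER_CUBIC))
E
```

```text
rim ram (469.6, -402.6) dia 60.8 bbox (array([ 439.6, -431.5], dtype=float32), array([ 499.6, -373.2], dtype=float32))
rim big (456.5, -529.1) dia 96.0 bbox (array([ 416.9, -576. ], dtype=float32), array([ 501.8, -483.9], dtype=float32))
```

View pics/w28.png

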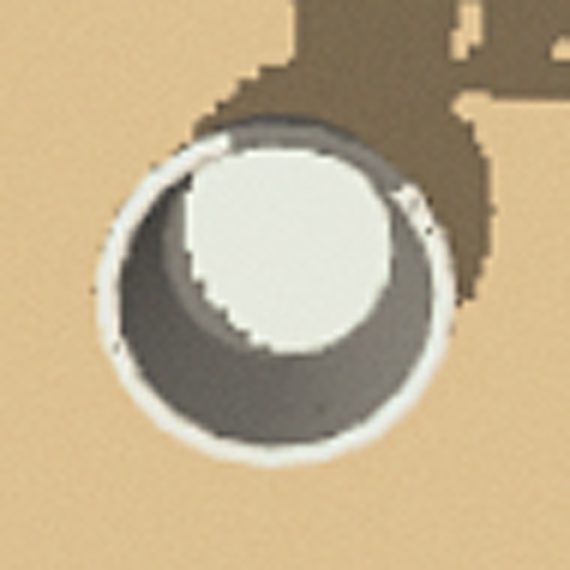

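The rim measures 60.8 mm across and is centred at (469.6,-402.4), so this is the 60 mm white ramekin. The other white cup measures about 90 mm. Grasping it.

step_arm:
  targets:
    - [0.05, -0.36, -2, 0]
    - [0.05, -0.36, -4, 0]
    - [0.05, -0.36, -6, 0]
    - [0.05, -0.36, -7.2, 0]
    - [0.05, -0.36, -7.4, 0]
    - [0.05, -0.36, -7.4, 0]
    - [0.05, -0.36, -7.4, 0]
    - [0.05, -0.36, -7.4, 0]
  fingers: 82

```text
clock: 43.0
position: [0.4704, -0.4046, 0.0216]
tcp_rot: [[0.084, -0.04, 0.996], [0.025, 0.999, 0.038], [-0.996, 0.022, 0.085]]
force: [0.5, 0.4, 0.9]
opening: 0.959
```

step_arm:
  targets:
    - [0, 0, 0, 0]
    - [0, 0, 0, 0]
    - [0, 0, 0, 0]
    - [0, 0, 0, 0]
    - [0, 0, 0.2, 0]
    - [0, 0, 0.6, 0]
    - [0, 0, 1.2, 0]
    - [0, 0, 1.2, 0]
    - [0, 0, 1.2, 0]
  fingers: 0
  force: 30

```text
clock: 43.9
position: [0.4708, -0.405, 0.0525]
tcp_rot: [[0.085, -0.04, 0.996], [0.024, 0.999, 0.038], [-0.996, 0.021, 0.086]]
force: [0.0, -0.5, -1.3]
opening: 0.673
```

```bash
python3 - <<'E'
from ram import *
s=read_state();p=s["position"];print(p,s["tcp_rot"].round(3),s["opening"])
d=get_image("wrist");cv2.imwrite("pics/w29.png",d["frame"][:,:,::-1])
E
```

```text
[ 0.47081273 -0.40502929  0.0524805 ] [[ 0.085 -0.04   0.996]
 [ 0.024  0.999  0.038]
 [-0.996  0.021  0.086]] 0.6728685980111884
```

View pics/w29.png

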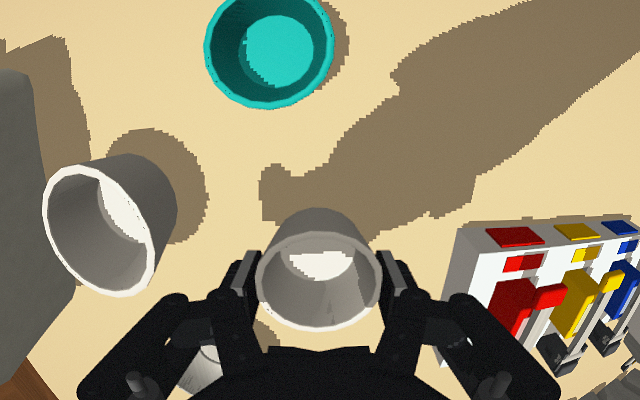

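The ramekin is gripped and lifted. I'll carry it over to in front of the spout and lower it there.

step_arm:
  targets:
    - [0, 0, 2, 0]
    - [-0.7, 0.5, 4, 0]
    - [-2.83, 15.7, 4, 0]
    - [-2.83, 15.7, 4, 0]
    - [-2.83, 15.7, 4, 0]
    - [-2.83, 15.7, 4, 0]
    - [-2.83, 15.7, 4, 0]
    - [-2.83, 15.7, 4, 0]
    - [-2.83, 15.7, 4, 0]
    - [-2.83, 15.7, 4, 0]
    - [-2.83, 15.7, 4, 0]
    - [-2.83, 15.7, 3, 0]
    - [-2.83, 15.7, 1.2, 0]
    - [-2.83, 15.7, 0, 0]
    - [-2.83, 15.7, -0.8, 0]
    - [-2.83, 15.7, -0.95, 0]
    - [-2.83, 15.7, -0.95, 0]
    - [-2.83, 15.7, -0.95, 0]

```text
clock: 45.75
position: [0.4008, -0.0125, 0.0289]
tcp_rot: [[0.087, -0.04, 0.995], [0.025, 0.999, 0.038], [-0.996, 0.022, 0.087]]
force: [-0.4, -1.4, -1.0]
opening: 0.67
```

```bash
python3 - <<'E'
from ram import *
s=read_state();p=s["position"];print(p,s["tcp_rot"].round(3),s["opening"],s["force"])
d=get_image("wrist");cv2.imwrite("pics/w30.png",d["frame"][:,:,::-1])
d=get_image("side");crop(d,240,150,360,270,5,"s30.png")
E
```

```text
[ 0.4008409  -0.0124774   0.02892814] [[ 0.087 -0.04   0.995]
 [ 0.025  0.999  0.038]
 [-0.996  0.022  0.087]] 0.6704596733157517 [-0.44294014 -1.37421429 -1.01909852]
```

View pics/w30.png

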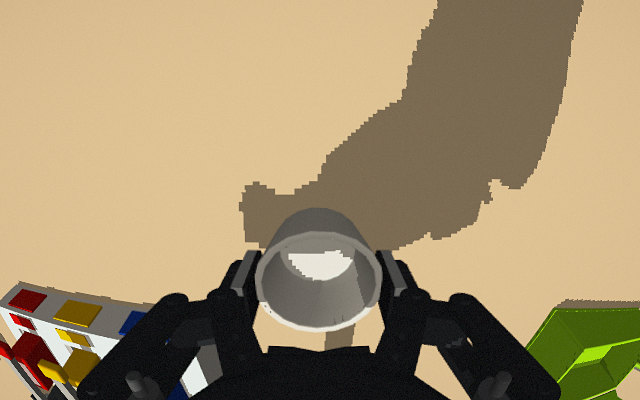

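View pics/s30.png

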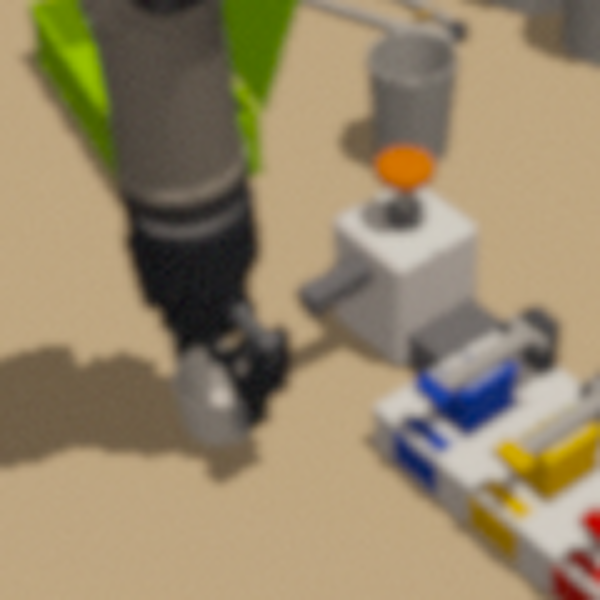

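step_arm:
  targets:
    - [0.5, 0, 0, 0]
    - [1, 0, 0, 0]
    - [1.5, 0, 0, 0]
    - [1.9, 0, 0, 0]
    - [2.3, 0, 0, 0]
    - [2.55, 0, 0, 0]
    - [2.75, 0, 0, 0]
    - [2.75, 0, -0.1, 0]
    - [2.75, 0, -0.2, 0]
    - [2.75, 0, -0.25, 0]
    - [2.75, 0, -0.25, 0]
    - [2.75, 0, -0.25, 0]

```text
clock: 47.05
position: [0.4695, -0.0122, 0.0242]
tcp_rot: [[0.087, -0.04, 0.995], [0.026, 0.999, 0.038], [-0.996, 0.023, 0.088]]
force: [-3.7, -0.5, 12.7]
opening: 0.672
```

```bash
python3 - <<'E'
from ram import *
s=read_state();p=s["position"];print(p,s["tcp_rot"].round(3),s["opening"],s["force"])
d=get_image("side");crop(d,240,150,360,270,5,"s31.png")
d=get_image("wrist");cv2.imwrite("pics/w31.png",d["frame"][:,:,::-1])
E
```

```text
[ 0.46946692 -0.0121793   0.02415121] [[ 0.087 -0.04   0.995]
 [ 0.026  0.999  0.038]
 [-0.996  0.023  0.088]] 0.6720864612728834 [-3.74463089 -0.47877236 12.66016435]
```

View pics/s31.png

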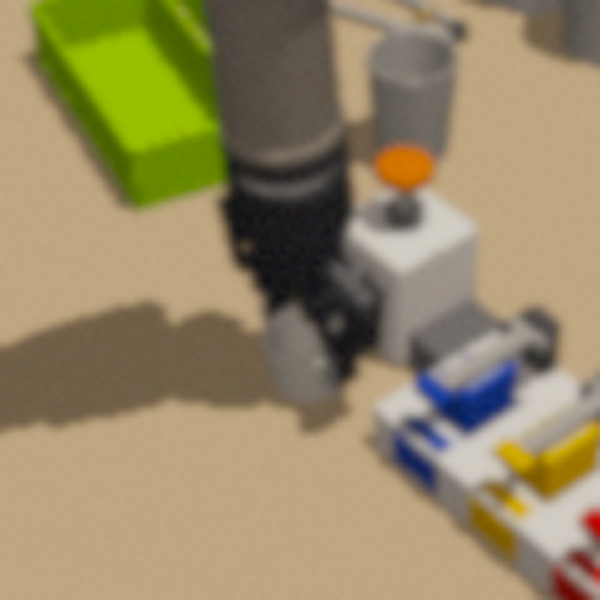

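View pics/w31.png

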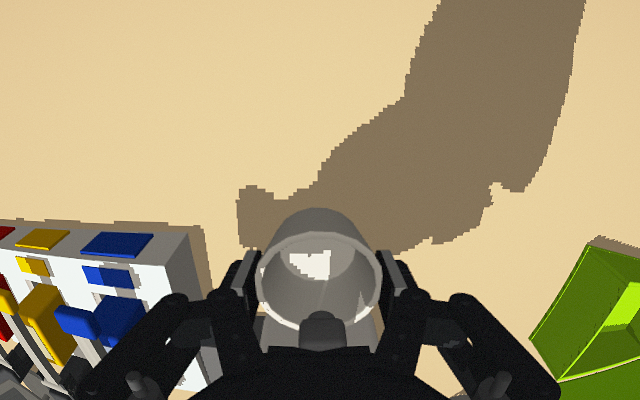

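The spout tip is over the cup's centre and the cup is on the slab, with a 13 N contact. I'll release and back straight out to -x.

step_arm:
  targets:
    - [0, 0, 0.1, 0]
    - [0, 0, 0.1, 0]
    - [0, 0, 0.1, 0]
    - [0, 0, 0.1, 0]
    - [0, 0, 0.1, 0]
    - [-0.5, 0, 0.1, 0]
    - [-1.2, 0, 0.1, 0]
    - [-2, 0, 0.1, 0]
    - [-3, 0, 0.2, 0]
    - [-3.5, 0, 0.5, 0]
    - [-3.5, 0, 2.5, 0]
    - [-3.5, 0, 5, 0]
    - [-3.5, 0, 7, 0]
    - [-3.5, 0, 7, 0]
    - [-3.5, 0, 7, 0]
  fingers: 80

```text
clock: 48.65
position: [0.3841, -0.0121, 0.2019]
tcp_rot: [[0.094, -0.04, 0.995], [0.027, 0.999, 0.038], [-0.995, 0.023, 0.095]]
force: [-0.1, 0.5, 0.3]
opening: 0.94
```

```bash
python3 - <<'E'
from ram import *
s=read_state();p=s["position"];print(p,s["tcp_rot"].round(3),s["opening"],s["force"])
d=get_image("wrist");cv2.imwrite("pics/w32.png",d["frame"][:,:,::-1])
d=get_image("side");crop(d,240,150,400,270,5,"s32.png")
d=get_image("top");crop(d,190,150,510,270,2.5,"t32.png")
E
```

```text
[ 0.38411204 -0.01211315  0.20186451] [[ 0.094 -0.04   0.995]
 [ 0.027  0.999  0.038]
 [-0.995  0.023  0.095]] 0.9399517882449351 [-0.11535028  0.52727443  0.32424912]
```

View pics/w32.png

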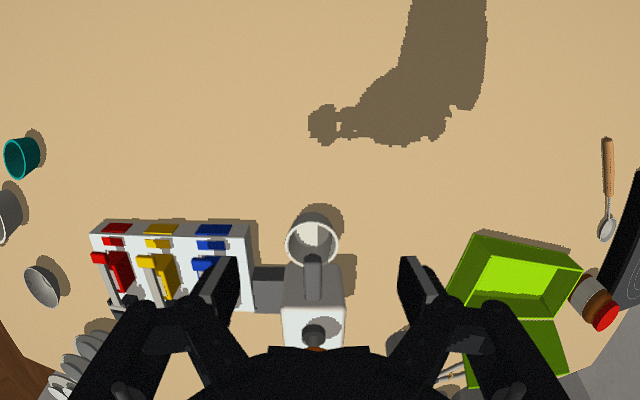

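View pics/s32.png

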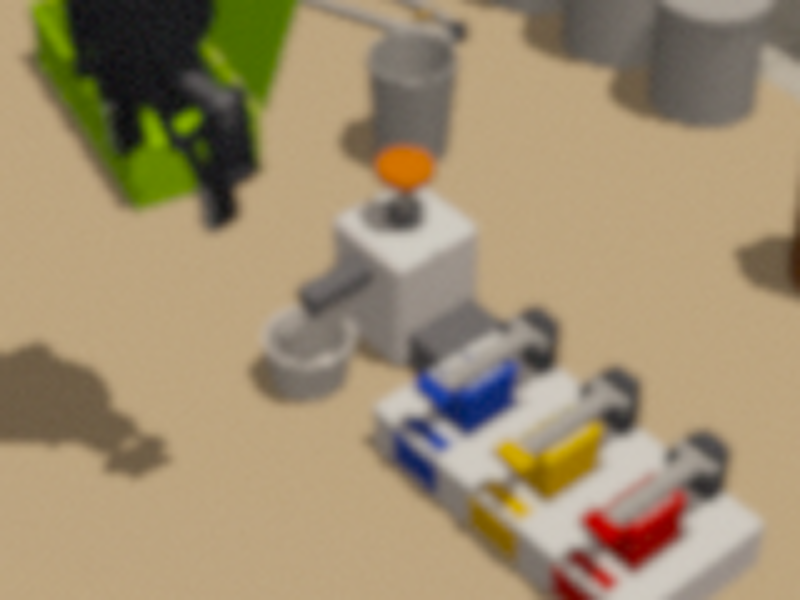

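View pics/t32.png

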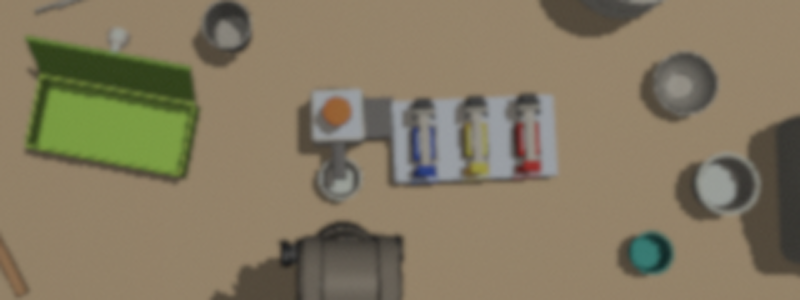

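```bash
python3 - <<'E'
from ram import *
d=get_image("wrist")
f=d["frame"][195:350,250:400,::-1];cv2.imwrite("pics/w33.png",cv2.resize(f,None,fx=3.8,fy=3.8,interpolation=cv2.INTER_CUBIC))
print("spout mouth px",(proj(d,(.473,-.0117,.053),True)-[250,195])*3.8, "rim should be",[((proj(d,(.473+.03*np.cos(a),-.0117+.03*np.sin(a),.038),True)-[250,195])*3.8).round() for a in(0,np.pi/2,np.pi,-np.pi/2)])
t=get_image("top");K=onz(t,190+338/2.5,150+180/2.5,.038);print(K, "plunger",onz(t,190+337/2.5,150+112/2.5,.134))
E
```

```text
spout mouth px [237.64035069 259.04269063] rim should be [array([234., 314.]), array([342., 232.]), array([241., 137.]), array([132., 227.])]
[ 0.46432704 -0.01017378  0.038     ] plunger [ 0.54669556 -0.009685    0.134     ]
```

View pics/w33.png

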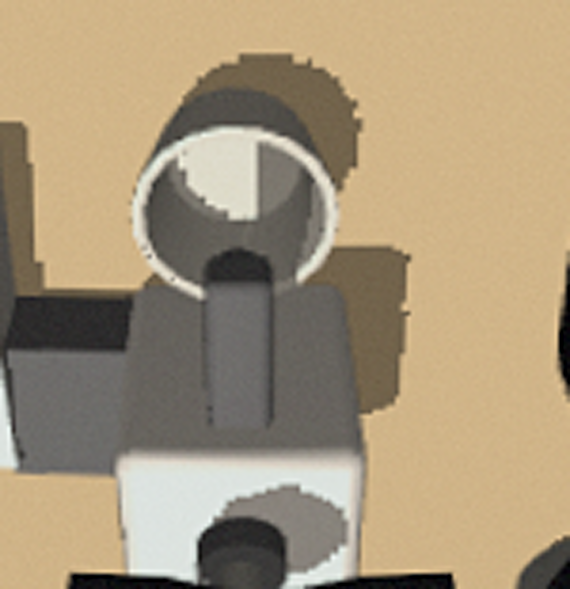

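The ramekin stands upright about 4 mm short of the spout axis in x, so the mouth is well inside the rim. Now the plunger.

step_arm:
  targets:
    - [2, 0.05, 0, 0]
    - [4, 0.1, 0, 0]
    - [6, 0.12, 0, 0]
    - [6.6, 0.12, 0, 0]
    - [6.6, 0.12, -0.5, 0]
    - [6.6, 0.12, -1.2, 0]
    - [6.6, 0.12, -1.6, 0]
    - [6.6, 0.12, -1.6, 0]
    - [6.6, 0.12, -1.6, 0]
    - [6.6, 0.12, -1.6, 0]
  fingers: 0

```text
clock: 49.9
position: [0.5457, -0.0092, 0.158]
tcp_rot: [[0.084, -0.04, 0.996], [0.026, 0.999, 0.038], [-0.996, 0.022, 0.085]]
force: [-0.5, 0.4, 0.2]
opening: -0.001
```

```bash
python3 - <<'E'
from ram import *
s=read_state();p=s["position"];print(p,s["tcp_rot"].round(3),s["opening"],s["force"])
d=get_image("side");crop(d,240,130,400,270,5,"s34.png")
d=get_image("wrist");cv2.imwrite("pics/w34.png",d["frame"][:,:,::-1])
E
```

```text
[ 0.5456734  -0.00922489  0.15804268] [[ 0.084 -0.04   0.996]
 [ 0.026  0.999  0.038]
 [-0.996  0.022  0.085]] -0.0005318847815843793 [-0.50796336  0.40249224  0.18108683]
```

View pics/s34.png

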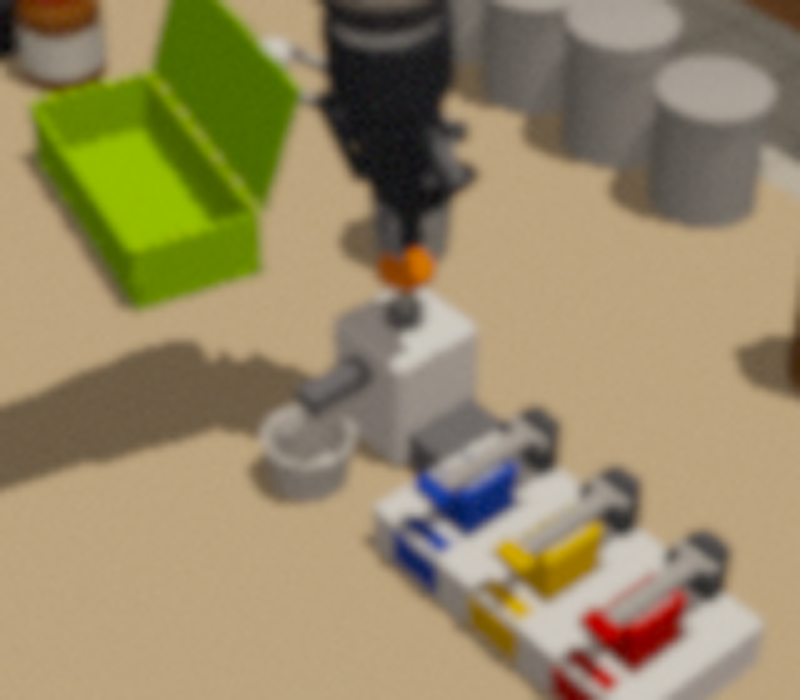

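View pics/w34.png

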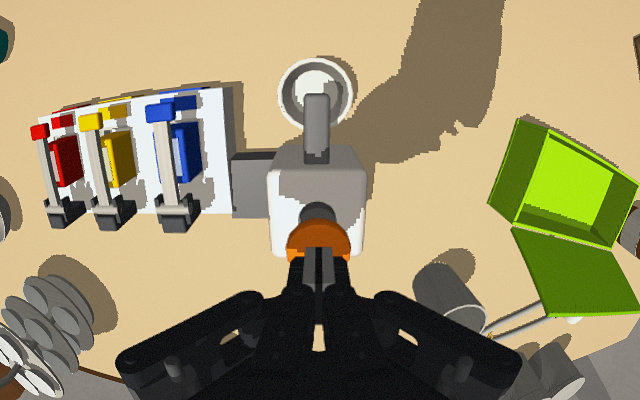

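The fingers are over the orange disc, the ramekin is still under the spout, and the levers are shut. Pressing.

step_arm:
  targets:
    - [0.1, 0, -0.4, 0]
    - [0.1, 0, -0.7, 0]
    - [0.1, 0, -1, 0]
    - [0.1, 0, -1.2, 0]
    - [0.1, 0, -1.4, 0]
    - [0.1, 0, -1.5, 0]
    - [0.1, 0, -1.5, 0]
    - [0.1, 0, -1.5, 0]
    - [0.1, 0, -1.5, 0]

```text
clock: 50.9
position: [0.5503, -0.0093, 0.1303]
tcp_rot: [[0.092, -0.04, 0.995], [0.028, 0.999, 0.038], [-0.995, 0.024, 0.093]]
force: [-19.3, 0.7, 51.5]
opening: 0.004
```

```bash
python3 - <<'E'
from ram import *
d=get_image("side");crop(d,280,150,380,250,6,"s35.png")
E
```

```text
(no output)
```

View pics/s35.png

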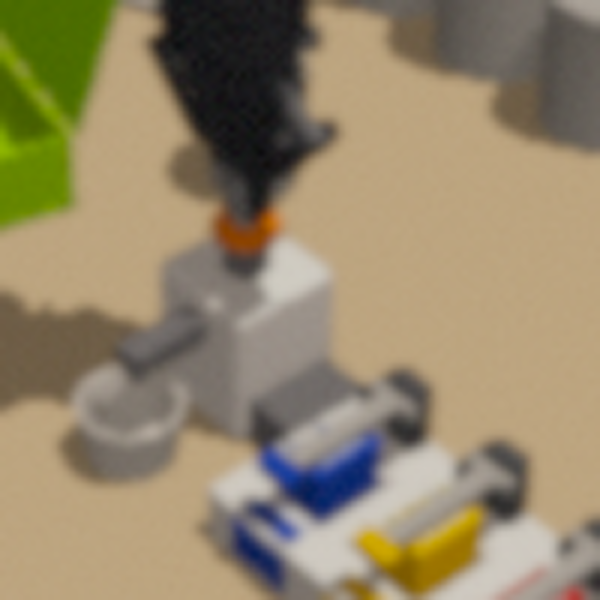

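The arm reads 51 N at TCP z 130.3 mm (131 expected), so the plunger is hard on its stop. I'll let it up and step away.

step_arm:
  targets:
    - [0, 0, 0.4, 0]
    - [0, 0, 0.8, 0]
    - [0, 0, 1.5, 0]
    - [0, 0, 3, 0]
    - [-1, 2, 4.5, 0]
    - [-3, 4, 4.5, 0]
    - [-5, 6, 4.5, 0]
    - [-6.5, 8, 4.5, 0]
    - [-6.5, 8, 4.5, 0]
    - [-6.5, 8, 4.5, 0]
    - [-6.5, 8, 4.5, 0]

```text
clock: 52.05
position: [0.3847, 0.1935, 0.2417]
tcp_rot: [[0.089, -0.048, 0.995], [0.028, 0.999, 0.046], [-0.996, 0.024, 0.09]]
force: [0.5, -0.0, 0.5]
opening: -0.004
```

```bash
python3 - <<'E'
from ram import *
s=read_state();print(s["clock"],s["position"],s["force"])
d=get_image("side");crop(d,240,130,400,270,5,"s36.png")
H=hsv(d)
t=get_image("top");crop(t,190,150,510,270,2.5,"t36.png")
H2=hsv(t)
# tabs: triangulate colour blob of tab front/top
def bl(H,roi,lo,hi):
    u0,v0,u1,v1=roi;h=H[v0:v1,u0:u1];m=(h[...,0]>=lo)&(h[...,0]<=hi)&(h[...,1]>130)&(h[...,2]>60)
    return [((b[0][0]+u0,b[0][1]+v0),b[1][4]) for b in blobs(m,4)]
print(bl(H,(315,120,335,175),5,16)); print(bl(H2,(310,180,340,210),5,16))
o=bl(H,(310,120,340,175),5,16);o2=bl(H2,(310,180,340,210),5,16)
if o and o2: print("plunger",tri(d,o[0][0],t,o2[0][0]))
E
```

```text
52.05 [0.38473223 0.1934508  0.24167731] [ 0.50729077 -0.04062348  0.45874235]
[]
[((324.0, 194.3), 72)]
```

View pics/s36.png

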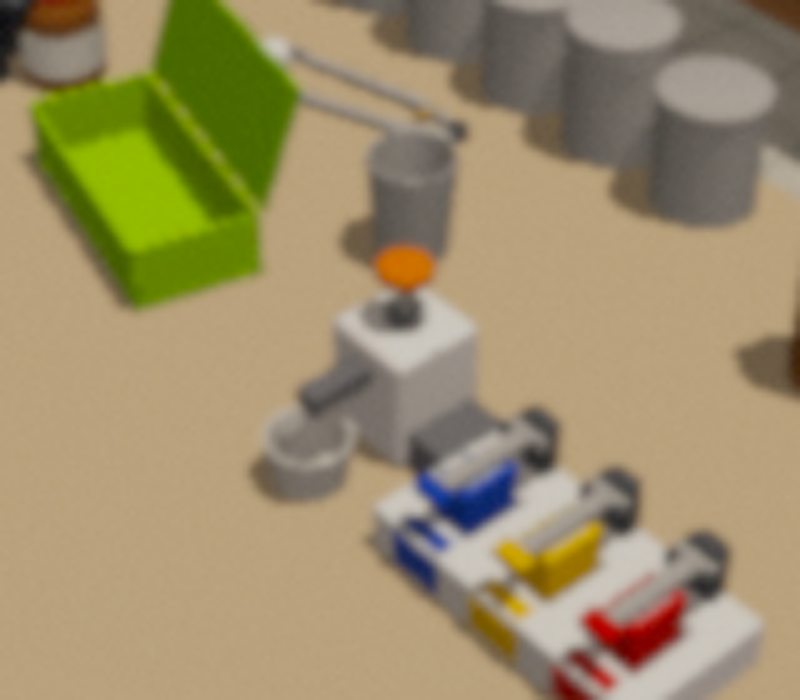

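View pics/t36.png

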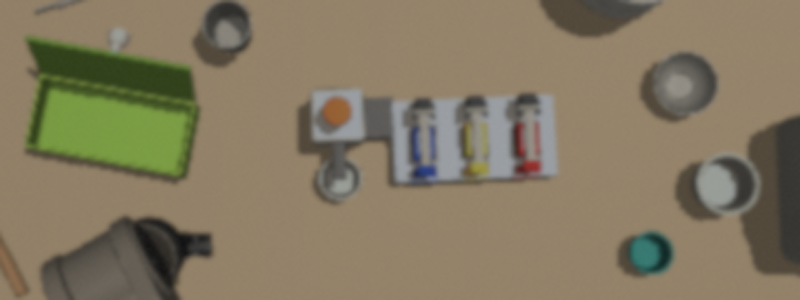

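The plunger has sprung back, with its disc at the same top pixel as at the start (324.0,194.3). One last check of how flat the levers are, comparing the drawn-in bar directions for 0 and 0.1 rad.

```bash
python3 - <<'E'
from h import *
d=get_image("side");f=cv2.resize(d["frame"][205:285,310:400,::-1],(810,720)[:2] and (675,600),interpolation=cv2.INTER_CUBIC)
k=7.5;a=np.radians(2.35);R=np.array([[np.cos(a),-np.sin(a)],[np.sin(a),np.cos(a)]])
for by in(-70,0,70):
  for th in(0,.1):
    q=[]
    for r in(0,.08):
      w=np.array([.516,-.195])+R@np.array([.040-r*np.cos(th),by/1000]);q.append(((proj(d,(*w,.072+r*np.sin(th)))-[310,205])*k))
    v=q[1]-q[0];print(by,th,q[0].round(),q[1].round(),"dir",np.degrees(np.arctan2(v[1],-v[0])).round(1))
cv2.imwrite("pics/s37.png",f)
E
```

```text
-70 0 [515. 268.] [367. 372.] dir 35.0
-70 0.1 [515. 268.] [369. 357.] dir 31.2
0 0 [384. 170.] [236. 266.] dir 33.1
0 0.1 [384. 170.] [238. 251.] dir 29.1
70 0 [262.  79.] [115. 169.] dir 31.4
70 0.1 [262.  79.] [115. 154.] dir 27.1
```

View pics/s37.png

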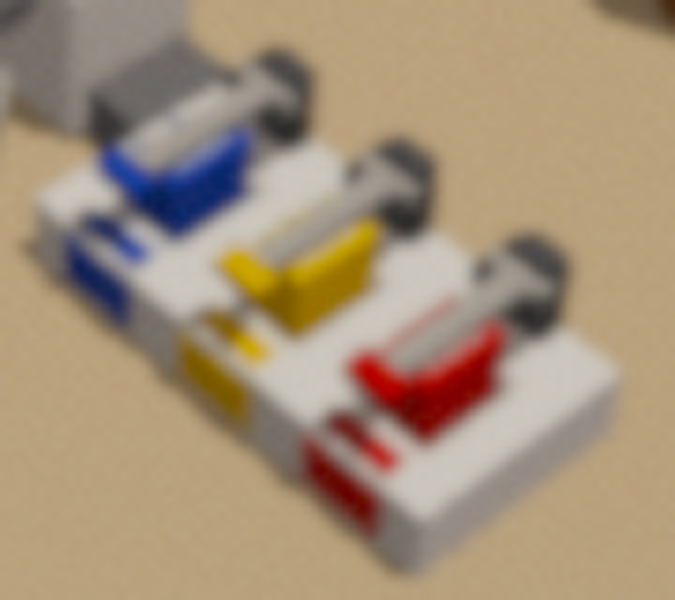

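The tabs sit at or slightly below the pixels predicted for 0 rad: red (378,380) against (367,372), yellow (248,278) against (236,266), and blue (128,175) against (115,169). That is well below the 0.1 rad line, so the levers are flat. Handing in.

```bash
python3 -c "
from cell import *
print(close_job())"
```

```text
the job is handed in; nothing more can be done
None
```

The job is done and handed in at about 52 s of the 210 s allowed; no verdict is reported.

- **Lid:** I opened it by its knob and it rests on its stop. It was still open in the last pictures.
- **Pods:** Red, yellow and blue were all present and sit in their own bays. Yellow first jammed on the rear chamfer because I measured before the arm had settled. I regripped it, shifted it about 4 mm, and it dropped home. Label sizes and heights agree with seated pods.
- **Levers:** All three are shut. In the side view the tabs match the flat prediction to 1–2 camera pixels, with none on the raised side.
- **Ramekin:** It stands upright under the spout. Its centre is about 3.5 mm short of the spout axis in the wrist view and 5–7 mm short in the top view. I left it there because the mouth is well inside the rim.
- **Plunger:** I pressed it after the pods were locked and the ramekin placed. It took 51 N at the expected stop height, then sprang back to its starting pixel.

Two things did not go as planned:
- **Tool tilt:** The tool gradually leaned to about 5° over the run; nothing was disturbed by it.
- **Plunger height check:** A final two-camera height check failed because the side-view colour mask found nothing, so "plunger up" rests on the top-view pixel and the side picture.

The tumbler and katori looked unmoved in the last top view. The jar was only partly in the last pictures, and I never worked close to it.

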